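Fold out the board hook and hang up the gauge plate

ROBOT

A 6-joint arm with a two-finger parallel gripper is mounted at the origin on the work surface. World frame = base frame: x ahead of the robot, y to its left, z up, the work surface at z = 0. Lengths are in mm, angles in rad, forces in N, time in s.
With the tool pointing down it reaches from about 300 to 875 mm from the base axis. Payload 6.4 kg.
Tool frame: the origin (TCP) lies midway between the tips of the shut fingers; the grasp point (between the pads) lies ctrl.grip_point_offset behind it (ctrl.grip_point_offset is the distance from the TCP to the grasp point, in mm); z points along the fingers, y is the line along which they close (so a half turn about z gives the same grasp; the last joint's range is limited). The gripper opens to 85 mm and grips with 20 to 120 N. Pads are 22 mm wide; open, the fingers measure 114 mm over their backs; the gripper's body (76 mm by 85 mm) begins 54 mm behind the grasp point. The pads swing forward as they close: fully open they stand 13 mm farther back than shut.
Start: joints at [-1.527, 0.181, 1.607, -0, 1.354, -0.206], TCP at [142.161, -557.163, 205.988] pointing down, gripper open.
Joint ranges: [-2.99, 2.99], [-0.89, 2.07], [0.3, 2.58], [-1.14, 4.28], [0, 2.63], [-3.12, 3.12]. Speed limits (rad/s): [2.57, 2.57, 3.01, 3.14, 3.14, 3.14].

INTERFACE

Orientations are given as a 3x3 rotation matrix whose columns are the frame's x, y, z axes.
In Python, from station import ctrl, optics gives the robot as it stands.
- The arm moves only by the tool play_rows, never from a script. Its arguments are lists of equal length, an entry for each row: "translation": the shift along the tool's x, y, z in m, a list of three; "rot": the turn, a rotation vector about the tool's x, y, z in rad, a list of three; "grip": the opening, from -1 (shut) to 1 (fully open). In form: {"translation": [[tx, ty, tz], ...], "rot": [[ax, ay, az], ...], "grip": [grip, ...]}. A call has exactly 8 rows; each row shifts and turns the commanded pose from where the row before left it, along the tool's axes as they then stand; what a row does not reach is not made up. A row lasts 1/8 s, in which the tool goes at most 62.5 mm and 10.7 degrees, less where a joint would pass 70% of its speed; a pose out of reach is approached as far as the arm can. A call with a gripper value outside its range is refused whole. The fingers move at their own pace and stop on an object; "force" is the grip in N (left out, the last holds). Time passes only in rows, so rows that do not move let the fingers close, or fill a call up. It gives the time, the measured TCP pose, the force, the opening and the grip force at its end, in the units of the state.
- ctrl.get_obs(): the state, without advancing time (a new reading comes with each control period).
- optics.snapshot(name): name is "side" or "top" or "wrist"; returns a dict with "pixels" (480x640x3 uint8, red, green, blue), "mtx" (3x3 intrinsics, pixels), "rvec" (rotation vector, rad) and "tvec" (3), from world to camera coordinates, as OpenCV has them. Camera axes: x right, y down, z forward; pixel columns grow to the right and rows downward; lengths in mm; the calibration is good to about 2 mm. A picture is of the moment at which its call begins. There is no depth.
- ctrl.sign_off(): hands the job in; it is judged then, once.
The state is a dict: "time": time; "qpos": joint angles; "joint_velocities": joint speeds; "tau": joint torques, N m; "position": TCP position; "orientation": TCP orientation; "force": force on the tool from outside, world axes, zero at the start; "ft_torque": the same for the moment, N m; "width": opening from 0.0 (shut) to 1.0 (fully open); "gripper_force": force on a finger pad.
Only numpy, scipy, OpenCV 4.12 (cv2) and the standard library are available. Lean on these libraries where they do the work, as an engineer would, in place of code of your own. Each camera call takes 0.05 s, during which the arm holds its last target. There are 200 camera calls.

TASK

Swing the folded hook on the wooden board all the way out to its stop, then take the brass plate with the large round hole out of the leaning rack and hang it by that hole on the hook, behind the upturned tip, hanging free and still, with the hook still fully out. Leave the other plate in its slot and do not push the other things on the bench about.

Things in the scene. Friction and masses are not known exactly. Their poses are not given: they have to be found in the camera images.
- board: fixed upright wooden board, 18 mm thick, 230 mm high, carrying the hook. Origin: at its front face, bench level; x runs into the board (its front faces its own -x, to the bench's middle), z up. Spans y -45 to 155 mm; the top corner (y below 0, above z 140 mm) is cut away: free air behind the folded hook's outer 38 mm. A loupe on a fixed peg at y 115 mm stays.
- hook (a joint): the folding steel hook's hinge, rad: 0 folded flat along the board (bar pointing to the board's -y), 1.571 fully out at its stop (bar pointing to the board's -x). From above the bar swings clockwise as it unfolds. Stiff rubbing hinge (0.12 N m: about 2 N near the tip) that stays where left; no spring, no latch.
- hook_axis (a point): on the hook's vertical hinge axis (12 mm before the board's face), 190 mm above the bench; axes as the board. Round bar 7 mm thick, 78 mm long from the axis; at its end a lip stands up, its top 14 mm above the bar's underside. The bar's centre line lies up to 10 mm above or below this point: the bracket is clamped at a height that differs each time and is NOT reported; feel for it or look.
- rack: fixed dark wooden rack, about 85 x 200 mm, 60 mm high. Two slots side by side, 45 mm either side of its centre along its y; they lean 25 degrees, tops to the rack's -x (robot side), 8 mm wide, 22 mm deep. Origin: underside centre.
- gauge: brass plate with the large round hole, 6 mm thick, 50 wide, 110 tall, about 0.24 kg (varies), standing loosely in either slot, its lower 22 mm inside, leaning about 25 degrees (up to 30), top towards the robot; draw it out along its own z. Origin: centre of its lower edge; x thickness, y width, z up the plate to its top edge.
- gauge_hole (a point): centre of the round hanging hole (18 mm diameter, right through along the plate's x), 77 mm above the lower edge and 33 mm below the top edge. Axes are those of the plate.
- blank: the other brass plate, same size (6 x 50 x 110 mm) but without a hanging hole, in the other slot; leave it there. Origin and axes as for the gauge.
- belljar: bystander, not needed: glass bell jar, 84 mm across, 103 mm high. Origin: underside centre
- holder_a: bystander, not needed: turned wooden movement holder, 38 mm across, 27 mm high. Origin: underside centre
- holder_b: bystander, not needed: second wooden movement holder, same as holder_a. Origin: underside centre
- basket: bystander, not needed: open steel parts cup, 60 mm across, 45 mm high. Origin: underside centre
- pinvise: bystander, not needed: brass pin vise lying down, 12 mm thick, about 145 mm long. Origin: underside centre (near its middle)
- partsbox: bystander, not needed: white open parts box 50 x 60 x 18 mm. Origin: underside centre
- oil: bystander, not needed: small amber oil jar with a black cap, 40 mm across, 60 mm high. Origin: underside centre
Not all that is in view belongs to the job. What is shaped like the gauge but orange is not meant.

How it is judged:
By the outcome, as a careful person would: the job done as asked, in the order asked, and still so for the second after the job is handed in, with the robot touching nothing.
It also fails if it takes over 67 s, if anything falls off the work surface, if the arm or the gripper's body presses on something with over 40 N, if the wrist force passes 120 N, or if a joint passes its speed limit or range.

## Working session

There is one attempt and no reset: what is moved stays moved. The work goes in short steps, Python scripts to look and compute and a tool call to move; the robot and the scene stay as the last step left them, time stands still between calls to the robot, and variables do not carry over. Pictures are saved under pics/ and viewed, at most 10 in all, crops included, and the job is handed in when it is done.

Besides the shell and the picture viewer there is one more tool, called after ">>>" in YAML: its name, and indented under it one key for each argument. play_rows: Moves the arm, as the interface text tells. Its arguments: {"type":"object","properties":{"translation":{"type":"array"},"rot":{"type":"array"},"grip":{"type":"array"},"force":{"type":"number"}},"required":["translation","rot","grip"]}

```bash
ls; mkdir -p pics
python3 - <<'E'
from station import ctrl, optics
import cv2, numpy as np
o=ctrl.get_obs(); print({k:np.round(v,3).tolist() for k,v in o.items()}); print(ctrl.grip_point_offset)
for n in ("side","top"):
    s=optics.snapshot(n); cv2.imwrite(f"pics/{n}0.png",s["pixels"][:,:,::-1]); np.savez(f"{n}0.npz",**s)
    R=cv2.Rodrigues(np.array(s["rvec"],float))[0]; print(n,(-R.T@np.array(s["tvec"]).ravel()).round(0),R.round(2).tolist(),np.array(s["mtx"]).round(0).tolist())
E
```

```text
pics
{'time': 0.0, 'qpos': [-1.527, 0.182, 1.608, -0.0, 1.354, -0.206], 'joint_velocities': [0.001, 0.001, -0.0, -0.0, -0.001, 0.001], 'tau': [-0.0, -44.487, -35.133, -0.0, 0.009, 0.0], 'position': [142.119, -556.533, 205.097], 'orientation': [[0.969, 0.247, -0.0], [0.247, -0.969, 0.002], [0.0, -0.002, -1.0]], 'force': [0.357, 0.079, 0.158], 'ft_torque': [0.02, -0.034, -0.006], 'gripper_force': 0.0, 'width': 0.999}
18.700000000000003
side [426. 758. 810.] [[-0.99, -0.13, 0.01], [-0.1, 0.71, -0.7], [0.08, -0.69, -0.71]] [[500.0, 0.0, 320.0], [0.0, 500.0, 242.0], [0.0, 0.0, 1.0]]
top [ 412.  123. 1163.] [[-0.02, -1.0, 0.03], [-1.0, 0.02, -0.08], [0.08, -0.03, -1.0]] [[588.0, 0.0, 323.0], [0.0, 588.0, 238.0], [0.0, 0.0, 1.0]]
```

View pics/side0.png

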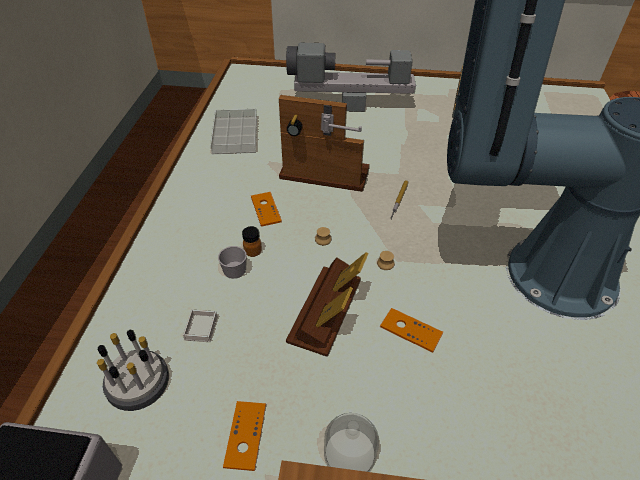

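View pics/top0.png

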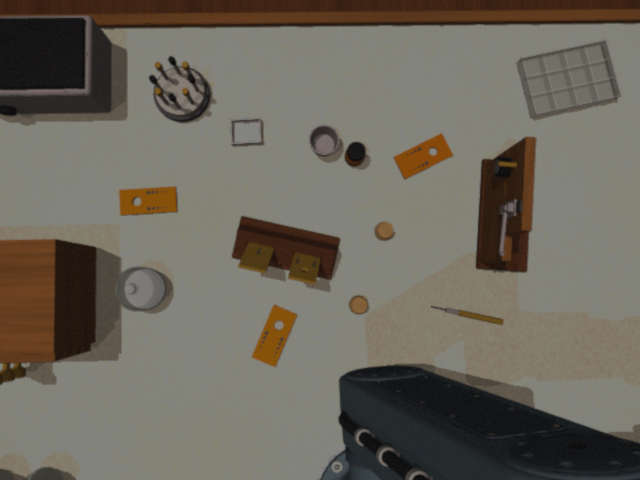

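The side view shows the board at about (322,140), with the folded hook's bar from (325,122) to (360,128). The rack is at (330,305), with plates at (350,270) and (335,308). The top view has the rack at (285,248), plates at (257,257) and (304,266), and the hook running from (510,207) to (502,255). I'll enlarge these areas.

Run:
```python
import cv2, numpy as np
s=cv2.imread("pics/side0.png");t=cv2.imread("pics/top0.png")
def c(im,x,y,w,h,W,H): 
    return cv2.convertScaleAbs(cv2.resize(im[y:y+h,x:x+w],(W,H),interpolation=cv2.INTER_CUBIC),alpha=1.3,beta=10)
a=np.vstack([np.hstack([c(s,280,240,100,75+0,400,300),c(s,270,90,100,75,400,300)]),np.hstack([c(t,230,210,115,86,400,300),c(t,450,135,100,75,400,300)])])
# top board crop tall
a=np.vstack([np.hstack([c(s,275,235,100,125,320,400)[:300],c(s,270,90,110,110,400,400)[:300]])]) if 0 else a
cv2.imwrite("pics/crop1.png",a)
b=np.hstack([c(t,465,130,80,150,320,600),c(s,280,245,96,120,480,600)])
cv2.imwrite("pics/crop2.png",b)
```

```text
(no output)
```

View pics/crop1.png

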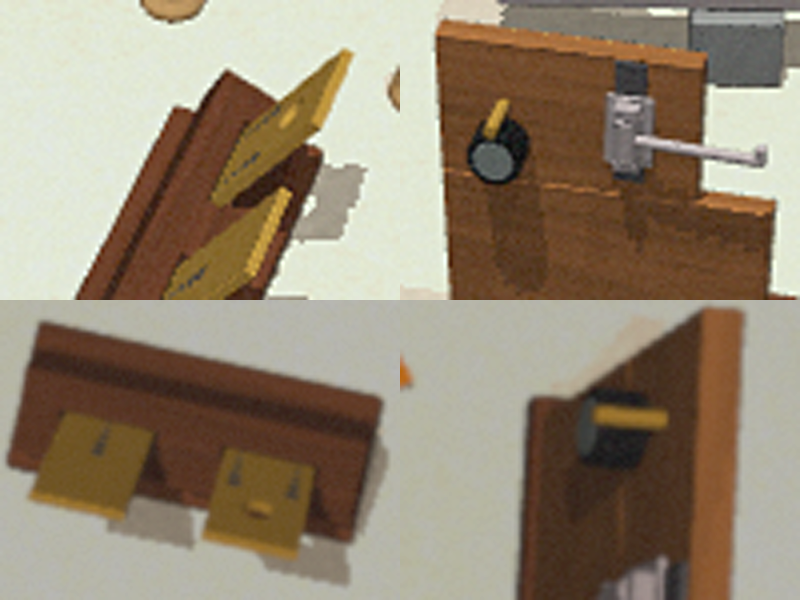

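View pics/crop2.png

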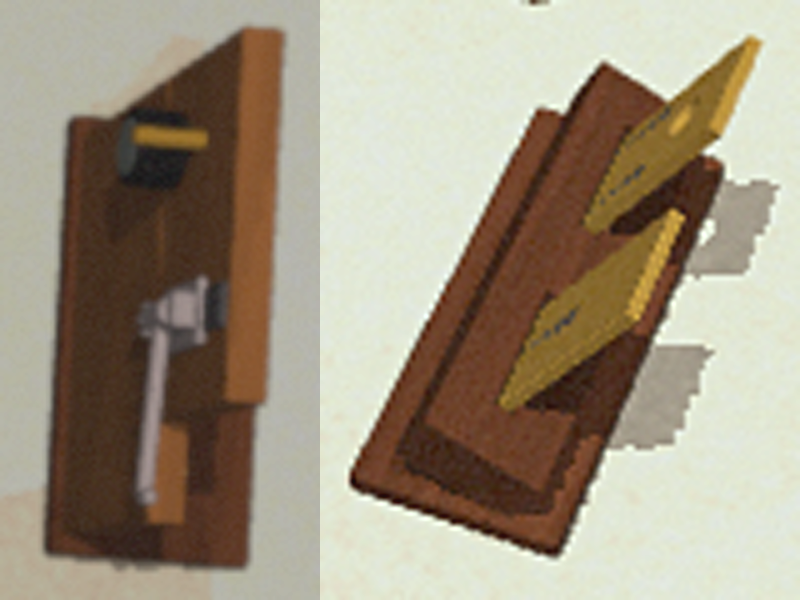

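The gauge, with its hole, is the right-hand plate in the top view. Its hole is at (304.2,269.6) in the top view and (352,269.4) in the side view. Next I'll fit the poses to keypoints read from both views.

```bash
cat > h.py <<'E'
import numpy as np, cv2
from scipy.optimize import least_squares
from scipy.spatial.transform import Rotation as Rn
C={n:np.load(f"{n}0.npz") for n in("side","top")}
def proj(n,P):
    c=C[n]; return cv2.projectPoints(np.atleast_2d(np.array(P,float)),c["rvec"],c["tvec"],c["mtx"],None)[0][:,0]
def Rz(a): return Rn.from_euler("z",a).as_matrix()
E
cat > fit.py <<'E'
from h import *
# board: frame points -> pixels
s2=lambda x,y:((x-320)/5+280,y/5+245); s1=lambda x,y:((x-400)/4+270,y/4+90)
t2=lambda x,y:(x/4+465,y/4+130); t1=lambda x,y:(x*115/400+230,(y-300)*86/300+210); s1a=lambda x,y:(x/4+280,y/4+240)
B=[("side",(0,155,230),s1(438,40)),("side",(0,0,230),s1(703,72)),("side",(0,0,140),s1(697,198)),("side",(0,-45,140),s1(773,215)),
("top",(0,155,230),t2(247,30)),("top",(0,0,230),t2(228,402)),("top",(18,155,230),t2(283,30)),("top",(18,0,230),t2(265,405)),("top",(0,-45,140),t2(147,522)),("top",(18,-45,140),t2(186,523))]
def bp(p,L): return Rz(p[2])@np.array(L,float)+[p[0],p[1],0]
def res(p):
    r=[proj(n,bp(p,L))[0]-px for n,L,px in B]
    ya,h,th=p[3:6]; tip=np.array([-12-78*np.sin(th),ya-78*np.cos(th),h])
    ax=np.array([-12,ya,h])
    r+=[proj("side",bp(p,tip))[0]-s1(763,161),proj("top",bp(p,tip))[0]-t2(147,503),(proj("top",bp(p,ax))[0]-t2(160,318))*[1,.2]]
    m=ax+(tip-ax)*.4; d=proj("side",bp(p,m))[0]-s1(700,153); r+=[d*[0,1]]
    return np.ravel(r)
f=least_squares(res,[380,-200,-np.pi/2,40,190,0]); print("board",f.x.round(3)); print(f.fun.reshape(-1,2).round(1).tolist())
p=f.x; print("axis",bp(p,[-12,p[3],p[4]]).round(1),"board x,y dirs",Rz(p[2])[:,0].round(3),Rz(p[2])[:,1].round(3))
# gauge: lower edge centre (x,y,z), yaw, lean
G=[("side",(3,0,77),(352,269.4)),("top",(3,0,77),(304.2,269.4)),
("top",(3,25,110),t1(207,539)),("top",(3,-25,110),t1(299,551)),("top",(-3,25,110),t1(203,546)),("top",(-3,-25,110),t1(297,560)),
("top",(3,25,22),t1(220,450)),("top",(3,-25,22),t1(315,463)),
("side",(3,25,110),s1a(313,127)),("side",(3,-25,110),s1a(343,54)),("side",(3,25,22),s1a(214,203)),("side",(-3,-25,110),s1a(352,54)),("side",(-3,25,110),s1a(324,132))]
def gR(q): return Rz(q[3])@Rn.from_euler("y",-q[4]).as_matrix()
def gp(q,L): return gR(q)@np.array(L,float)+q[:3]
for free in(0,1):
    g=least_squares(lambda q:np.ravel([proj(n,gp(q,L))[0]-px for n,L,px in G]+([] if free else [[(q[2]-40)/1.5,(q[4]-.45)/.05]])),[400,150,40,-.2,.436])
    q=g.x; print("gauge",q.round(3),"hole",gp(q,[0,0,77]).round(1),"top",gp(q,[0,0,110]).round(1)); print(gR(q).round(3).tolist()); print(g.fun.reshape(-1,2).round(1).tolist())
E
python3 fit.py
```

```text
board [ 4.92002e+02 -2.26717e+02 -1.66800e+00  3.92470e+01  1.81999e+02
  1.90000e-02]
[[-1.1, -2.0], [0.2, -1.5], [0.1, 1.3], [0.1, -0.3], [-1.2, -1.1], [-0.8, 0.3], [0.7, -0.2], [1.0, 0.3], [-0.4, 0.5], [-0.1, 1.0], [0.1, 0.5], [0.1, -0.1], [-0.1, 0.1], [-0.0, -0.4]]
axis [ 532.2 -218.6  182. ] board x,y dirs [-0.097 -0.995 -0.   ] [ 0.995 -0.097  0.   ]
gauge [ 4.82302e+02  1.18114e+02  3.16060e+01 -1.80000e-01  6.09000e-01] hole [439.  126.   94.8] top [420.4 129.4 121.8]
[[0.807, 0.179, -0.563], [-0.147, 0.984, 0.102], [0.572, 0.0, 0.82]]
[[0.5, -1.7], [-1.0, 0.3], [-2.1, -0.9], [-0.5, 0.1], [-1.3, -0.1], [-0.4, 0.3], [-0.4, -1.2], [-1.6, -0.8], [1.5, -1.7], [0.6, -2.5], [-1.2, -2.3], [0.8, -0.7], [1.2, -1.1], [-5.6, 3.2]]
gauge [ 4.80070e+02  1.16645e+02  2.29390e+01 -1.80000e-01  5.76000e-01] hole [438.8 124.1  87.5] top [421.1 127.4 115.2]
[[0.825, 0.179, -0.536], [-0.15, 0.984, 0.097], [0.545, 0.0, 0.839]]
[[0.4, 0.1], [0.0, 0.4], [-0.8, -1.3], [0.6, -0.4], [-0.1, -0.5], [0.7, -0.1], [0.5, -0.2], [-0.9, 0.2], [0.9, -0.2], [0.0, -0.9], [-0.4, -0.1], [0.2, 0.9], [0.7, 0.4]]
```

```bash
cat >> h.py <<'E'
def back(n,u,v,z):
    c=C[n]; R=cv2.Rodrigues(c["rvec"])[0]; o=-R.T@c["tvec"].ravel(); d=R.T@np.linalg.inv(c["mtx"])@[u,v,1]
    return (o+d*(z-o[2])/d[2]).round(1)
def delta(pos,R):
    "tool-frame shift (mm) then rotvec to reach pos,R"
    from station import ctrl
    o=ctrl.get_obs(); R0=np.array(o["orientation"]); 
    print("now",np.round(o["position"],1),"q",np.round(o["qpos"],2),"F",np.round(o["force"],1),"t",round(o["time"],2))
    print("shift mm",(R0.T@(np.array(pos)-o["position"])).round(1),"rot",Rn.from_matrix(R0.T@R).as_rotvec().round(3))
E
python3 - <<'E'
from h import *
print([back("side",*p,z) for p,z in [((297,90),0),((413,94),0),((352,110),0),((300,45),100)]])
y=np.array([-.097,-.995,0]);z=np.array([0,0,-1.]);R=np.column_stack([np.cross(y,z),y,z]); print(R)
delta([464,-236,260],R)
E
```

```text
[array([ 683.4, -695.5,    0. ]), array([ 312.8, -721.7,    0. ]), array([ 497.8, -598.9,    0. ]), array([ 688.1, -802.3,  100. ])]
[[ 0.995 -0.097  0.   ]
 [-0.097 -0.995  0.   ]
 [ 0.     0.    -1.   ]]
now [ 142.2 -556.6  205.2] q [-1.53  0.18  1.61  0.    1.35 -0.21] F [-1.1 -0.2 -0.4] t 0.1
shift mm [ 391.1 -231.2  -54.3] rot [-0.002 -0.     0.347]
```

>>> play_rows:
  translation:
    - [0.03,-0.018,-0.007]
    - [0.05,-0.03,-0.008]
    - [0.055,-0.032,-0.008]
    - [0.056,-0.033,-0.008]
    - [0.056,-0.033,-0.008]
    - [0.055,-0.032,-0.008]
    - [0.054,-0.032,-0.007]
    - [0.035,-0.021,0]
  rot:
    - [0,0,0]
    - [0,0,0]
    - [0,0,0]
    - [0,0,0]
    - [0,0,0]
    - [0,0,0]
    - [0,0,0]
    - [0,0,0]
  grip: [-1,-1,-1,-1,-1,-1,-1,-1]

```text
time: 1.1
position: [458.6, -241.4, 259.3]
orientation: [[0.968, 0.249, 0.001], [0.249, -0.968, -0.0], [0.001, 0.001, -1.0]]
force: [-0.2, -0.2, 0.2]
width: -0.003
gripper_force: 0.0
```

Run:
```python
from h import *
from station import ctrl, optics
y=np.array([-.097,-.995,0]);z=np.array([0,0,-1.]);R=np.column_stack([np.cross(y,z),y,z])
delta([464,-236,173],R)
s=optics.snapshot("wrist"); np.savez("wrist1.npz",**s); cv2.imwrite("pics/w1.png",s["pixels"][:,:,::-1])
```

```text
now [ 458.6 -241.4  259.3] q [-0.71  0.01  1.68  0.    1.45  0.6 ] F [-0.2 -0.2  0.2] t 1.1
shift mm [ 6.5 -4.  86.3] rot [ 0.    -0.001  0.349]
```

View pics/w1.png

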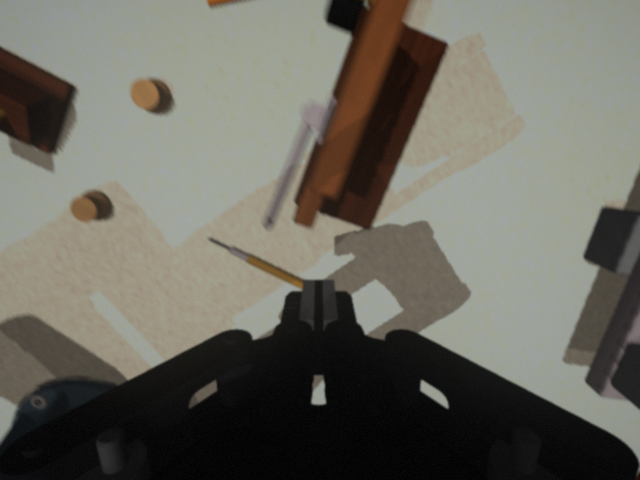

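The wrist view shows the folded hook running from about (318,118) to its tip at (268,223), and the shut fingertips at about (318,285). I'll check the fit against this.

Run:
```python
from h import *
C["w"]=np.load("wrist1.npz")
R=cv2.Rodrigues(C["w"]["rvec"])[0];print("cam",(-R.T@C["w"]["tvec"].ravel()).round(0),R.round(2)[2])
p=[492,-226.7,-1.668]
def bp(L): return Rz(p[2])@np.array(L,float)+[p[0],p[1],0]
for n in C:
    print(n,"tip",proj(n,bp([-13.5,39.2-78,182]))[0].round(1),"axis",proj(n,bp([-12,39.2,182]))[0].round(1),"boardcorner front/back",proj(n,bp([0,0,230]))[0].round(1),proj(n,bp([18,0,230]))[0].round(1),proj(n,bp([0,-45,140]))[0].round(1),proj(n,bp([18,-45,140]))[0].round(1))
print("tcp",proj("w",[458.6,-241.4,259.3]).round(1))
```

```text
cam [ 528. -224.  427.] [-0.27 -0.07 -0.96]
side tip [360.9 130.7] axis [327.1 125.9] boardcorner front/back [346.  106.5] [347.5 102.3] [363.3 143.4] [364.6 139.1]
top tip [501.8 255.7] axis [504.9 209.9] boardcorner front/back [521.2 230.8] [532.3 231.6] [501.3 261. ] [511.4 261.7]
w tip [273.  229.8] axis [311.  124.6] boardcorner front/back [306.2 198.3] [335.8 208.9] [292.  228.4] [311.9 235.3]
tcp [[316.6 277.5]]
```

>>> play_rows:
  translation:
    - [0.0065,-0.004,0]
    - [0,0,0]
    - [0,0,0.02]
    - [0,0,0.03]
    - [0,0,0.025]
    - [0,0,0.011]
    - [0,0,0]
    - [0,0,0]
  rot:
    - [0,0,0.175]
    - [0,0,0.174]
    - [0,0,0]
    - [0,0,0]
    - [0,0,0]
    - [0,0,0]
    - [0,0,0]
    - [0,0,0]
  grip: [-1,-1,-1,-1,-1,-1,-1,-1]

```text
time: 2.15
position: [462.8, -238.6, 173.9]
orientation: [[0.995, -0.099, 0.001], [-0.099, -0.995, -0.001], [0.001, 0.001, -1.0]]
force: [0.5, -0.0, 0.2]
width: -0.0
gripper_force: 0.0
```

>>> play_rows:
  translation:
    - [0,-0.005,0]
    - [0,-0.004,0]
    - [-0.0019,-0.0105,0]
    - [-0.0019,-0.0105,0]
    - [-0.0019,-0.0105,0]
    - [-0.0019,-0.0105,0]
    - [-0.0019,-0.0105,0]
    - [-0.0019,-0.0105,0]
  rot:
    - [0,0,0]
    - [0,0,0]
    - [0,0,0.15]
    - [0,0,0.15]
    - [0,0,0.15]
    - [0,0,0.15]
    - [0,0,0.15]
    - [0,0,0.15]
  grip: [-1,-1,-1,-1,-1,-1,-1,-1]

```text
time: 3.15
position: [481.4, -169.2, 173.1]
orientation: [[0.537, -0.844, 0.0], [-0.844, -0.537, -0.0], [0.0, -0.0, -1.0]]
force: [0.4, -0.1, -0.4]
width: -0.001
gripper_force: 0.0
```

Run:
```python
from h import *
from station import ctrl, optics
im=[]
for n in("top","side","wrist"):
    s=optics.snapshot(n); np.savez(f"{n}2.npz",**s); im.append(s["pixels"][:,:,::-1])
o=ctrl.get_obs();print(np.round(o["qpos"],2),np.round(o["force"],1))
f=lambda i,x,y,w,h,W,H:cv2.resize(i[y:y+h,x:x+w],(W,H),interpolation=cv2.INTER_CUBIC)
cv2.imwrite("pics/c2.png",np.hstack([np.vstack([f(im[0],420,150,120,120,300,300),f(im[1],270,90,120,120,300,300)]),f(im[2],160,0,400,480,500,600)]))
```

```text
[-0.57  0.07  1.8  -0.    1.27  1.99] [ 0.4  0.5 -0.1]
```

View pics/c2.png

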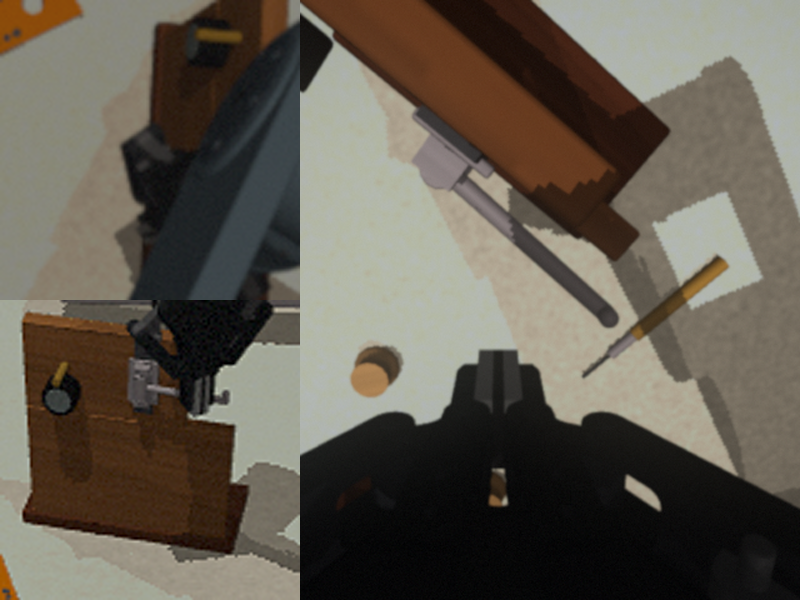

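Run:
```python
from h import *
C["w1"]=np.load("wrist1.npz");C["w2"]=np.load("wrist2.npz")
obs={"tip":{"side":(360.75,130.25),"top":(501.75,255.75),"w1":(268,223),"w2":(407,253)},
"bstep":{"side":(363.3,143.75),"top":(501.75,260.5),"w1":(293,224),"w2":(None)}}
for k,v in obs.items():
    for drop in [None]+list(v):
        it=[(n,x) for n,x in v.items() if x and n!=drop]
        r=least_squares(lambda P:np.ravel([proj(n,P)[0]-x for n,x in it]),[455,-210,180]); print(k,"without",drop,r.x.round(1),r.fun.round(1))
print("z185",[ (n,back(n,*x,185)) for n,x in obs["tip"].items()])
```

```text
tip without None [ 457.3 -206.4  185.2] [-1.  -0.1 -1.2 -1.7  1.   3.6 -1.7 -0.1]
tip without side [ 457.7 -206.5  186.2] [-0.9 -1.9  1.1  3.5 -1.7 -0.1]
tip without top [ 457.6 -206.4  185.7] [-1.1 -0.3  0.9  3.4 -2.  -0.1]
tip without w1 [ 456.1 -206.8  184.5] [-0.5  0.1 -1.  -1.   0.5 -0. ]
tip without w2 [ 458.3 -205.7  184.2] [-1.5  0.4 -1.8 -2.2  0.5  1.7]
bstep without None [ 449.8 -222.7  137.7] [-1.1  0.3 -0.8 -0.9  0.2  1. ]
bstep without side [ 449.9 -222.6  136.8] [-0.9 -1.   0.3  0.6]
bstep without top [ 450.2 -222.4  137.9] [-1.3  0.3 -0.   0.5]
bstep without w1 [ 447.8 -223.8  138.1] [-0.2 -0.   0.   0.2]
bstep without w2 [ 449.8 -222.7  137.7] [-1.1  0.3 -0.8 -0.9  0.2  1. ]
z185 [('side', array([ 455. , -206.8,  185. ])), ('top', array([ 454.4, -208.3,  185. ])), ('w1', array([ 459.7, -205.2,  185. ])), ('w2', array([ 456.5, -206.7,  185. ]))]
```

Run:
```python
from h import *
from station import ctrl, optics
P=[481.4,-169.2,173.1]
print("side",proj("side",P)); C["w2"]=np.load("wrist2.npz"); print("w2",proj("w2",P))
for z in(173,182,190,200): print(z,proj("side",[481.4,-169.2,z]))
s=np.load("side2.npz")["pixels"][:,:,::-1]; w=np.load("wrist2.npz")["pixels"][:,:,::-1]
f=lambda i,x,y,W,H,k:cv2.resize(cv2.convertScaleAbs(i[y:y+H,x:x+W],alpha=1.6,beta=20),None,fx=k,fy=k,interpolation=cv2.INTER_CUBIC)
cv2.imwrite("pics/c3.png",np.hstack([f(s,310,90,70,60,5.714),f(w,260,180,117,100,3.43)[:343,:400]]))
```

```text
side [[347.26041387 143.39658175]]
w2 [[319.14712633 278.53200083]]
173 [[347.25838847 143.43461808]]
182 [[347.44173162 139.99150133]]
190 [[347.60651758 136.89688184]]
200 [[347.814944   132.98271057]]
```

View pics/c3.png

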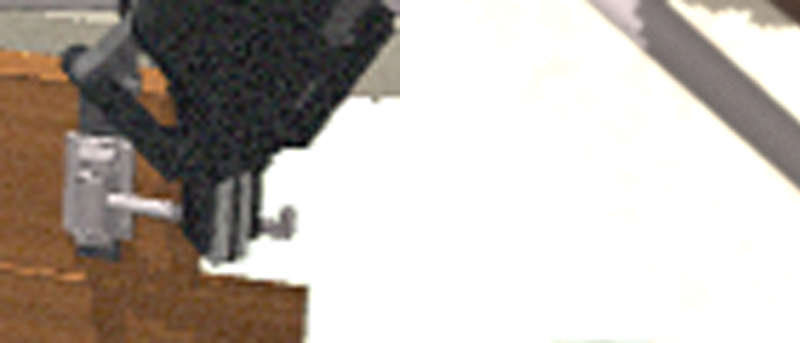

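Run:
```python
from h import *
C["w1"]=np.load("wrist1.npz"); C["w2"]=np.load("wrist2.npz")
for z in(155,173,182,191,200): print(z,proj("w2",[481.4,-169.2,z]),"at y-18:",proj("side",[481.4,-169.2-z+173,173]))
R=cv2.Rodrigues(C["w2"]["rvec"])[0];print("cam",(-R.T@C["w2"]["tvec"].ravel()).round(0),R.round(2)[2])
w=np.load("wrist2.npz")["pixels"][:,:,::-1]
print([w[y,318].tolist() for y in range(270,300,3)],[w[y,310].tolist() for y in range(270,300,3)])
```

```text
155 [[319.07300433 265.73295987]] at y-18: [[346.51765367 148.15746641]]
173 [[319.14667773 278.45453932]] at y-18: [[347.25838847 143.43461808]]
182 [[319.18905202 285.77153313]] at y-18: [[347.62250358 141.11305782]]
191 [[319.23589702 293.86050926]] at y-18: [[347.98254381 138.81747866]]
200 [[319.28795966 302.850444  ]] at y-18: [[348.33857716 136.5474469 ]]
cam [ 521. -230.  340.] [-0.15  0.24 -0.96]
[[172, 184, 179], [172, 182, 178], [177, 184, 179], [126, 135, 132], [32, 35, 36], [31, 33, 35], [31, 33, 32], [28, 32, 31], [28, 31, 32], [27, 30, 31]] [[173, 184, 179], [171, 185, 179], [172, 184, 179], [135, 144, 140], [51, 53, 54], [52, 54, 55], [52, 54, 54], [52, 55, 57], [50, 53, 53], [51, 52, 54]]
```

Run:
```python
from h import *
C["w1"]=np.load("wrist1.npz"); C["w2"]=np.load("wrist2.npz")
print(C["w2"]["mtx"].round(0).tolist())
tx=np.array([.537,-.844,0]);ty=np.array([-.844,-.537,0]);T=np.array([481.4,-169.2,0])
for z in(173,180,185,190,195,200):
    print(z,"w2 near",proj("w2",T+11*tx+[0,0,z])[0].round(1),"far",proj("w2",T-11*tx+[0,0,z])[0].round(1),"side corners",[proj("side",T+a*11*tx+b*6*ty+[0,0,z])[0].round(1).tolist() for a in(-1,1) for b in(-1,1)])
```

```text
[[350.0, 0.0, 318.0], [0.0, 350.0, 235.0], [0.0, 0.0, 1.0]]
173 w2 near [319.2 258.5] far [319.1 297.8] side corners [[347.1, 146.7], [352.0, 145.4], [342.6, 141.5], [347.4, 140.2]]
180 w2 near [319.3 263.4] far [319.1 304. ] side corners [[347.3, 144.1], [352.2, 142.7], [342.7, 138.8], [347.5, 137.5]]
185 w2 near [319.3 267.2] far [319.1 308.8] side corners [[347.4, 142.1], [352.3, 140.8], [342.8, 136.9], [347.6, 135.6]]
190 w2 near [319.3 271.2] far [319.1 313.9] side corners [[347.5, 140.2], [352.4, 138.9], [342.9, 135.0], [347.7, 133.7]]
195 w2 near [319.4 275.4] far [319.2 319.2] side corners [[347.6, 138.2], [352.5, 136.9], [343.0, 133.0], [347.8, 131.7]]
200 w2 near [319.4 279.9] far [319.2 324.9] side corners [[347.7, 136.3], [352.6, 134.9], [343.0, 131.0], [347.9, 129.8]]
```

>>> play_rows:
  translation:
    - [0,0,-0.03]
    - [0.023,0.03,0]
    - [0.023,0.0295,0]
    - [0,0,0]
    - [0,0,0]
    - [0,0,0]
    - [0,0,0]
    - [0,0,0]
  rot:
    - [0,0,0]
    - [0,0,0]
    - [0,0,0]
    - [0,0,-0.18]
    - [0,0,-0.18]
    - [0,0,-0.18]
    - [0,0,-0.18]
    - [0,0,-0.18]
  grip: [-1,-1,-1,-1,-1,-1,-1,-1]

```text
time: 4.3
position: [455.7, -241.1, 202.9]
orientation: [[0.996, -0.09, -0.0], [-0.09, -0.996, -0.0], [-0.0, 0.0, -1.0]]
force: [-0.8, 0.1, -0.1]
width: -0.001
gripper_force: 0.0
```

>>> play_rows:
  translation:
    - [0,0,0.015]
    - [0,0,0.015]
    - [0,0,0.012]
    - [0,0,0.01]
    - [0,0,0]
    - [0,0,0]
    - [0,0,0]
    - [0,0,0]
  rot:
    - [0,0,0]
    - [0,0,0]
    - [0,0,0]
    - [0,0,0]
    - [0,0,0]
    - [0,0,0]
    - [0,0,0]
    - [0,0,0]
  grip: [-1,-1,-1,-1,-1,-1,-1,-1]

```text
time: 5.3
position: [456.3, -241.0, 151.2]
orientation: [[0.995, -0.099, 0.001], [-0.099, -0.995, -0.001], [0.001, 0.001, -1.0]]
force: [-0.9, 0.8, 0.3]
width: -0.002
gripper_force: 0.0
```

Run:
```python
from h import *
from station import ctrl, optics
im=[]
for n in("side","wrist"):
    s=optics.snapshot(n); np.savez(f"{n}3.npz",**s); im.append(s["pixels"][:,:,::-1])
o=ctrl.get_obs();print(np.round(o["qpos"],2),np.round(o["force"],1),np.round(o["position"],1))
print(proj("side",o["position"]))
f=lambda i,x,y,w,h,W,H:cv2.resize(cv2.convertScaleAbs(i[y:y+h,x:x+w],alpha=1.3,beta=20),(W,H),interpolation=cv2.INTER_CUBIC)
cv2.imwrite("pics/c4.png",np.hstack([f(im[0],310,80,80,120,400,600),f(im[1],180,60,267,400,400,600)]))
```

```text
[-0.72  0.11  1.81  0.    1.23  0.95] [ 0.4  1.1 -0.2] [ 456.1 -240.8  151.1]
[[360.38636382 134.60492645]]
```

View pics/c4.png

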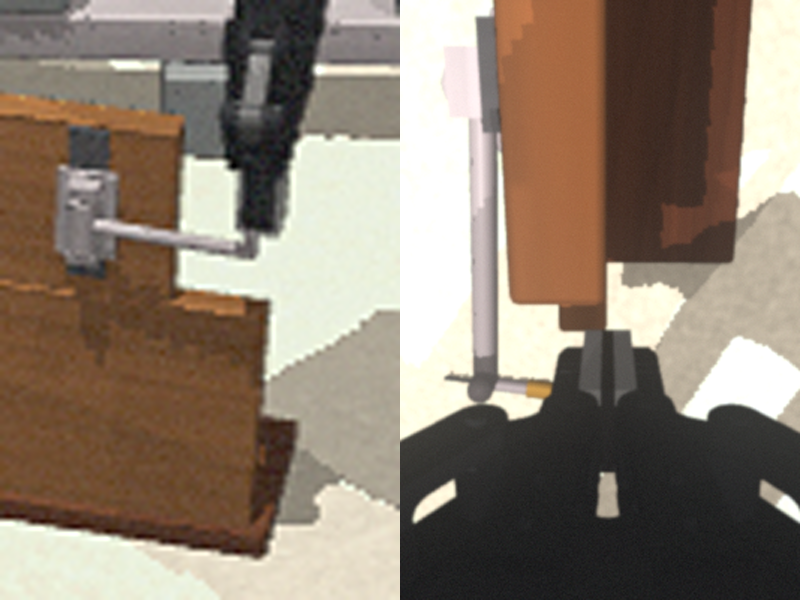

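>>> play_rows:
  translation:
    - [0,-0.006,0]
    - [0,-0.007,0]
    - [0,-0.007,0]
    - [0,-0.006,0]
    - [-0.0006,-0.0118,0]
    - [-0.0006,-0.0118,0]
    - [-0.0006,-0.0118,0]
    - [-0.0006,-0.0118,0]
  rot:
    - [0,0,0]
    - [0,0,0]
    - [0,0,0]
    - [0,0,0]
    - [0,0,0.15]
    - [0,0,0.15]
    - [0,0,0.15]
    - [0,0,0.15]
  grip: [-1,-1,-1,-1,-1,-1,-1,-1]

```text
time: 6.4
position: [471.5, -170.0, 151.1]
orientation: [[0.762, -0.647, 0.001], [-0.647, -0.762, -0.001], [0.001, 0.001, -1.0]]
force: [-0.2, -4.4, -0.2]
width: 0.003
gripper_force: 1.1
```

Run:
```python
from h import *
from station import ctrl, optics
o=ctrl.get_obs();print(np.round(o["force"],1),np.round(o["ft_torque"],3),np.round(o["position"],1))
for n in("side","wrist","top"):
    s=optics.snapshot(n); np.savez(f"{n}4.npz",**s); 
    cv2.imwrite(f"pics/{n}4.png",s["pixels"][:,:,::-1])
# has the folded bar vanished from its old place in side view?
a=np.load("side0.npz")["pixels"].astype(int);b=np.load("side4.npz")["pixels"].astype(int)
print(a[126:133,348].sum(1),b[126:133,348].sum(1)); print(a[127:133,355].sum(1),b[127:133,355].sum(1))
```

```text
[-0.2 -4.4 -0.2] [-0.483  0.02  -0.007] [ 471.5 -170.   151.1]
[439 434 367 159 506 500 494] [47 56 41 54 44 32 43]
[491 415 392 214 412 507] [ 43  43  20  44 189 175]
```

>>> play_rows:
  translation:
    - [-0.0006,-0.0118,0]
    - [-0.0006,-0.0118,0]
    - [-0.0006,-0.0118,0]
    - [-0.0006,-0.0118,0]
    - [-0.0006,-0.0118,0]
    - [-0.0004,-0.006,0]
    - [0,0,0]
    - [0,0,0]
  rot:
    - [0,0,0.15]
    - [0,0,0.15]
    - [0,0,0.15]
    - [0,0,0.15]
    - [0,0,0.15]
    - [0,0,0.08]
    - [0,0,0]
    - [0,0,0]
  grip: [-1,-1,-1,-1,-1,-1,-1,-1]

```text
time: 7.55
position: [523.7, -135.2, 150.6]
orientation: [[0.044, -0.999, -0.0], [-0.999, -0.044, 0.0], [-0.0, 0.0, -1.0]]
force: [-0.3, 0.6, 0.1]
width: -0.002
gripper_force: 0.0
```

>>> play_rows:
  translation:
    - [0,-0.0015,0]
    - [0,-0.0015,0]
    - [0,-0.0015,0]
    - [0,-0.0015,0]
    - [0,-0.001,0]
    - [0,-0.001,0]
    - [0,0,0]
    - [0,0,0]
  rot:
    - [0,0,0.02]
    - [0,0,0.02]
    - [0,0,0.02]
    - [0,0,0.02]
    - [0,0,0.01]
    - [0,0,0.01]
    - [0,0,0]
    - [0,0,0]
  grip: [-1,-1,-1,-1,-1,-1,-1,-1]

```text
time: 8.55
position: [529.2, -134.1, 149.9]
orientation: [[-0.058, -0.998, -0.007], [-0.998, 0.058, 0.002], [-0.002, 0.007, -1.0]]
force: [-11.5, 4.1, 4.6]
width: -0.001
gripper_force: 5.9
```

>>> play_rows:
  translation:
    - [0,0.006,0]
    - [0,0.012,0]
    - [0,0.02,-0.01]
    - [0,0.03,-0.03]
    - [0,0.04,-0.04]
    - [0,0.04,-0.03]
    - [0,0.03,0]
    - [0,0,0]
  rot:
    - [0,0,0]
    - [0,0,0]
    - [0,0,0]
    - [0,0,0]
    - [0,0,0]
    - [0,0,0]
    - [0,0,0]
    - [0,0,0]
  grip: [-1,-1,-1,-1,0.2,0.2,0.2,0.2]

```text
time: 9.55
position: [353.5, -125.1, 261.5]
orientation: [[-0.06, -0.998, 0.003], [-0.998, 0.06, -0.002], [0.002, -0.003, -1.0]]
force: [-0.0, -0.3, -0.0]
width: 0.599
gripper_force: 0.0
```

Run:
```python
from h import *
from station import ctrl, optics
C["w1"]=np.load("wrist1.npz")
for n in("side","top","wrist"):
    s=optics.snapshot(n); np.savez(f"{n}5.npz",**s); cv2.imwrite(f"pics/{n}5.png",s["pixels"][:,:,::-1])
    C[n+"5"]=s
o=ctrl.get_obs();print(np.round(o["qpos"],2),np.round(o["force"],1),np.round(o["position"],1),o["width"])
ax=np.array([534,-214.5,185]);d=np.array([.097,.995,0])
for n in("side","top","wrist5"): print(n,proj(n,ax)[0].round(1),proj(n,ax+78*d)[0].round(1))
# brass in both bench views (hue)
for n in("side","top","wrist5"):
    p=np.asarray((C[n] if n=="wrist5" else np.load(n+"5.npz"))["pixels"]); h=cv2.cvtColor(p,cv2.COLOR_RGB2HSV)
    m=cv2.inRange(h,(19,110,60),(32,255,255)); k,l,st,ce=cv2.connectedComponentsWithStats(m)
    print(n,[(st[i].tolist(),ce[i].round(0).tolist()) for i in range(1,k) if st[i][4]>60])
def lum(n,x0,x1,y0,y1,st=1): print(n,x0,y0);print(np.load(n+"5.npz")["pixels"][y0:y1:st,x0:x1:st].mean(2).round(0).astype(int))
a=np.abs(np.load("side5.npz")["pixels"].astype(int)-np.load("side0.npz")["pixels"]).sum(2)[95:170,300:380]
ys,xs=np.where(a>60); print("side diff",[(x+300,y+95) for x,y in list(zip(xs,ys))[::6]])
```

```text
[-0.66 -0.35  1.99  0.    1.5   2.54] [ 0.3  0.5 -0.3] [ 354.7 -125.1  260.8] 0.6016074278130126
side [326.1 125.7] [318.3 145.1]
top [503.1 208.7] [457.3 205.1]
wrist5 [ 41.7 123.1] [ 61.6 235.7]
side [([466, 66, 61, 9, 102], [497.0, 70.0]), ([502, 83, 35, 8, 63], [522.0, 86.0]), ([395, 181, 13, 22, 89], [402.0, 192.0]), ([333, 252, 35, 40, 397], [350.0, 272.0]), ([316, 287, 37, 40, 470], [334.0, 307.0]), ([110, 333, 9, 12, 63], [114.0, 338.0]), ([139, 336, 8, 12, 64], [142.0, 342.0]), ([97, 359, 10, 12, 70], [101.0, 364.0])]
top [([498, 161, 18, 6, 70], [507.0, 164.0]), ([239, 243, 35, 30, 553], [256.0, 258.0]), ([289, 253, 31, 31, 534], [304.0, 268.0])]
wrist5 []
side diff [(np.int64(329), np.int64(124)), (np.int64(325), np.int64(125)), (np.int64(333), np.int64(125)), (np.int64(339), np.int64(125)), (np.int64(333), np.int64(126)), (np.int64(339), np.int64(126)), (np.int64(345), np.int64(126)), (np.int64(339), np.int64(127)), (np.int64(345), np.int64(127)), (np.int64(323), np.int64(128)), (np.int64(345), np.int64(128)), (np.int64(359), np.int64(128)), (np.int64(326), np.int64(129)), (np.int64(351), np.int64(129)), (np.int64(359), np.int64(129)), (np.int64(349), np.int64(130)), (np.int64(355), np.int64(130)), (np.int64(361), np.int64(130)), (np.int64(356), np.int64(131)), (np.int64(322), np.int64(132)), (np.int64(324), np.int64(133)), (np.int64(322), np.int64(135)), (np.int64(320), np.int64(137)), (np.int64(322), np.int64(138)), (np.int64(317), np.int64(140)), (np.int64(317), np.int64(141)), (np.int64(317), np.int64(142)), (np.int64(319), np.int64(143)), (np.int64(331), np.int64(162))]
```

```bash
cat >> h.py <<'E'
def gtool(yaw,lean):
    P=Rz(yaw)@Rn.from_euler("y",-lean).as_matrix(); return np.column_stack([-P[:,1],-P[:,0],-P[:,2]]),P
E
python3 - <<'E'
from h import *
R,P=gtool(-.18,.54); print(P[:,2].round(3))
delta([385,135,195],R)
E
```

```text
[-0.506  0.092  0.858]
now [ 354.7 -125.1  260.8] q [-0.66 -0.35  1.99  0.    1.5   2.54] F [ 0.3  0.5 -0.3] t 9.7
shift mm [-261.4  -14.9   65.8] rot [0.538 0.032 0.118]
```

```bash
cat >> h.py <<'E'
from scipy.spatial.transform import Slerp
def plan(wps,start=None,q=4):
    "wps: list of (pos,R,nrows). prints rows (m, rad) from the present pose"
    from station import ctrl
    o=ctrl.get_obs(); p=np.array(o["position"]);R=np.array(o["orientation"])
    print("now",p.round(1),"q",np.round(o["qpos"],2),"F",np.round(o["force"],1),"t",round(o["time"],2))
    T=[];A=[]
    for P,Q,n in wps:
        a=Rn.from_matrix(R.T@Q).as_rotvec()/n; p0=p.copy()
        for i in range(n):
            t=R.T@(p0+(np.array(P)-p0)*(i+1)/n-p)/1000; t=t.round(q); p=p+R@t*1000; ar=a.round(3); R=R@Rn.from_rotvec(ar).as_matrix()
            T.append(t.tolist());A.append(ar.tolist())
    print("T",T,"\nA",A,"\nend",p.round(1),R.round(3).tolist())
def gtool2(yaw,lean):
    P=Rz(yaw)@Rn.from_euler("y",-lean).as_matrix(); return np.column_stack([P[:,1],P[:,0],-P[:,2]]),P
E
python3 - <<'E'
from h import *
from station import ctrl
R2,P=gtool2(-.18,.54); Rv,_=gtool2(-.18,0)
R0=np.array(ctrl.get_obs()["orientation"])
mid=R0@Rn.from_rotvec([0,0,-1.47]).as_matrix()
end=np.array([421,127.5,117]); print("targets",end+35*P[:,2])
plan([([380,0,240],mid,8),([380,132,220],Rv,9),(end+35*P[:,2],R2,7)])
E
```

```text
targets [403.29596916 130.72159415 147.01980385]
now [ 354.7 -125.1  260.8] q [-0.66 -0.35  1.99  0.    1.5   2.54] F [ 0.3  0.5 -0.3] t 9.7
T [[-0.0158, -0.0022, 0.0026], [-0.0151, -0.0051, 0.0026], [-0.0139, -0.0078, 0.0026], [-0.0123, -0.0102, 0.0026], [-0.0102, -0.0122, 0.0026], [-0.0078, -0.0139, 0.0026], [-0.0051, -0.0152, 0.0026], [-0.0023, -0.0158, 0.0026], [-0.0023, -0.0145, 0.0022], [0.0002, -0.0146, 0.0022], [0.0027, -0.0145, 0.0023], [0.0052, -0.0137, 0.0022], [0.0074, -0.0126, 0.0022], [0.0094, -0.0112, 0.0022], [0.0113, -0.0094, 0.0022], [0.0127, -0.0074, 0.0022], [0.0138, -0.0051, 0.0023], [0.0004, 0.0033, 0.0104], [0.0004, 0.0025, 0.0107], [0.0004, 0.0017, 0.0108], [0.0004, 0.0008, 0.0109], [0.0005, -0.0, 0.0109], [0.0004, -0.0009, 0.0109], [0.0004, -0.0017, 0.0108]] 
A [[-0.0, 0.0, -0.184], [-0.0, 0.0, -0.184], [-0.0, 0.0, -0.184], [-0.0, 0.0, -0.184], [-0.0, 0.0, -0.184], [-0.0, 0.0, -0.184], [-0.0, 0.0, -0.184], [-0.0, 0.0, -0.184], [0.0, -0.0, -0.172], [0.0, -0.0, -0.172], [0.0, -0.0, -0.172], [0.0, -0.0, -0.172], [0.0, -0.0, -0.172], [0.0, -0.0, -0.172], [0.0, -0.0, -0.172], [0.0, -0.0, -0.172], [0.0, -0.0, -0.172], [-0.077, 0.0, -0.0], [-0.077, 0.0, -0.0], [-0.077, 0.0, -0.0], [-0.077, 0.0, -0.0], [-0.077, 0.0, -0.0], [-0.077, 0.0, -0.0], [-0.077, 0.0, -0.0]] 
end [403.3 130.7 147. ] [[0.179, 0.844, 0.506], [0.984, -0.154, -0.092], [-0.0, 0.514, -0.858]]
```

>>> play_rows:
  translation:
    - [-0.0158,-0.0022,0.0026]
    - [-0.0151,-0.0051,0.0026]
    - [-0.0139,-0.0078,0.0026]
    - [-0.0123,-0.0102,0.0026]
    - [-0.0102,-0.0122,0.0026]
    - [-0.0078,-0.0139,0.0026]
    - [-0.0051,-0.0152,0.0026]
    - [-0.0023,-0.0158,0.0026]
  rot:
    - [0,0,-0.184]
    - [0,0,-0.184]
    - [0,0,-0.184]
    - [0,0,-0.184]
    - [0,0,-0.184]
    - [0,0,-0.184]
    - [0,0,-0.184]
    - [0,0,-0.184]
  grip: [0,0,0,0,0,0,0,0]

```text
time: 10.7
position: [380.1, 1.1, 239.4]
orientation: [[0.989, -0.15, -0.001], [-0.15, -0.989, 0.0], [-0.001, -0.0, -1.0]]
force: [-0.8, 0.2, -0.2]
width: 0.502
gripper_force: 0.0
```

>>> play_rows:
  translation:
    - [-0.0023,-0.0145,0.0022]
    - [0.0002,-0.0146,0.0022]
    - [0.0027,-0.0145,0.0023]
    - [0.0052,-0.0137,0.0022]
    - [0.0074,-0.0126,0.0022]
    - [0.0094,-0.0112,0.0022]
    - [0.0113,-0.0094,0.0022]
    - [0.0127,-0.0074,0.0022]
  rot:
    - [0,0,-0.172]
    - [0,0,-0.172]
    - [0,0,-0.172]
    - [0,0,-0.172]
    - [0,0,-0.172]
    - [0,0,-0.172]
    - [0,0,-0.172]
    - [0,0,-0.172]
  grip: [0,0,0,0,0,0,0,0]

```text
time: 11.7
position: [379.8, 118.5, 221.6]
orientation: [[0.339, 0.941, -0.001], [0.941, -0.339, 0.0], [-0.0, -0.001, -1.0]]
force: [0.4, 0.4, -0.4]
width: 0.499
gripper_force: 0.0
```

>>> play_rows:
  translation:
    - [0.0138,-0.0051,0.0023]
    - [0.0004,0.0033,0.0104]
    - [0.0004,0.0025,0.0107]
    - [0.0004,0.0017,0.0108]
    - [0.0004,0.0008,0.0109]
    - [0.0005,0,0.0109]
    - [0.0004,-0.0009,0.0109]
    - [0.0004,-0.0017,0.0108]
  rot:
    - [0,0,-0.172]
    - [-0.077,0,0]
    - [-0.077,0,0]
    - [-0.077,0,0]
    - [-0.077,0,0]
    - [-0.077,0,0]
    - [-0.077,0,0]
    - [-0.077,0,0]
  grip: [0,0,0,0,0,0,0,0]

```text
time: 12.7
position: [402.9, 131.7, 146.5]
orientation: [[0.178, 0.844, 0.507], [0.984, -0.153, -0.091], [0.001, 0.515, -0.857]]
force: [-0.5, -0.6, -1.0]
width: 0.497
gripper_force: 0.0
```

Run:
```python
from h import *
from station import ctrl, optics
o=ctrl.get_obs();print(np.round(o["qpos"],2),np.round(o["force"],1),np.round(o["position"],1),o["width"]);R=np.array(o["orientation"]);print(R.round(3).tolist())
s=optics.snapshot("wrist"); np.savez("wrist6.npz",**s); C["w"]=s
s2=optics.snapshot("side"); np.savez("side6.npz",**s2)
p=np.asarray(s["pixels"])
h=cv2.cvtColor(p,cv2.COLOR_RGB2HSV); m=cv2.inRange(h,(19,110,50),(32,255,255)); k,l,st,ce=cv2.connectedComponentsWithStats(m)
for i in range(1,k):
    if st[i][4]>150:
        c=max(cv2.findContours((l==i).astype(np.uint8),0,2)[0],key=cv2.contourArea); print(st[i].tolist(),cv2.approxPolyDP(c,4,True)[:,0].tolist())
P=gtool2(-.18,.54)[1]
for nm,b in(("free",(480.1,116.6,22.9,-.18,.576)),("con",(482.3,118.1,31.6,-.18,.609))):
    Q=gtool2(b[3],b[4])[1]; f=lambda L:proj("w",Q@np.array(L,float)+b[:3])[0].round(0).tolist()
    print(nm,[f(L) for L in((-3,-25,110),(3,-25,110),(3,25,110),(-3,25,110),(3,-25,22),(-3,25,22))])
print("tcp",proj("w",o["position"]))
print("tips at tcp-22 +-:",[proj("w",np.array(o["position"])+R@np.array([a,b,-30]))[0].round(0).tolist() for a in(11,) for b in(-25,25)])
cv2.imwrite("pics/w6.png",cv2.convertScaleAbs(p[:,:,::-1],alpha=1.3,beta=10))
```

```text
[ 0.19 -0.46  2.4  -0.28  0.71  0.54] [-0.5 -0.6 -1. ] [402.9 131.7 146.5] 0.497473504295402
[[0.178, 0.844, 0.507], [0.984, -0.153, -0.091], [0.001, 0.515, -0.857]]
free [[313.0, 291.0], [322.0, 291.0], [323.0, 214.0], [313.0, 214.0], [325.0, 247.0], [318.0, 190.0]]
con [[317.0, 292.0], [326.0, 293.0], [327.0, 213.0], [317.0, 213.0], [331.0, 247.0], [324.0, 189.0]]
tcp [[317.74790534 275.5115834 ]]
tips at tcp-22 +-: [[259.0, 279.0], [377.0, 279.0]]
```

View pics/w6.png

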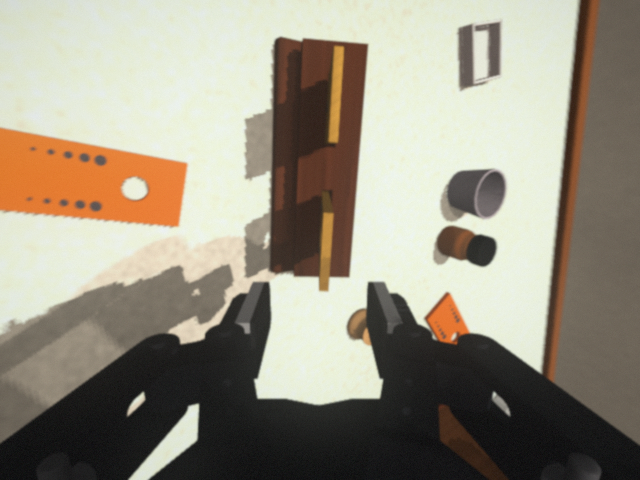

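The wrist view shows the gauge almost edge-on, spanning x 320–332 and y 192–291. The open pads' inner edges are at x 270 and 367, so the plate sits slightly right of centre. I'll read the strip's edges numerically.

Run:
```python
from h import *
p=np.load("wrist6.npz")["pixels"].astype(int)
for y in range(186,298,6):
    print(y,' '.join(f"{r-b:4d}/{r:3d}" for r,g,b in p[y,312:340:2]))
```

```text
186   40/ 65   40/ 64   41/ 65   39/ 64   40/ 60   37/ 61   39/ 63   41/ 68   43/ 72   43/ 70   40/ 66   40/ 66   40/ 67   38/ 66
192   41/ 63   40/ 64   42/ 67   39/ 63   37/ 61   36/ 60   39/ 62   36/ 61   27/ 50   15/ 33   28/ 51   38/ 66   38/ 65   36/ 66
198   22/ 40   19/ 36   17/ 33   18/ 35   17/ 35   32/ 52   42/ 65   41/ 66   41/ 65   28/ 50   33/ 56   40/ 67   39/ 66   38/ 65
204   16/ 35   16/ 33   16/ 34   17/ 34   14/ 32   27/ 49   40/ 65   43/ 65   42/ 66   40/ 64   37/ 62   39/ 66   38/ 68   39/ 65
210   16/ 33   17/ 36   16/ 33   16/ 34   13/ 33   23/ 47   41/ 64   42/ 67   40/ 67   41/ 68   41/ 66   38/ 66   40/ 66   37/ 65
216   17/ 34   18/ 35   16/ 34   14/ 34   19/ 37   41/ 67   91/132   96/140   98/144   98/146   90/133   46/ 78   37/ 66   39/ 66
222   18/ 35   17/ 35   17/ 36   15/ 34   20/ 37   57/ 84   97/142  101/145   97/145   98/144   82/122   41/ 72   38/ 66   37/ 65
228   16/ 35   17/ 35   17/ 37   16/ 34   25/ 47   66/100   97/141   97/141   96/140   98/141   75/115   39/ 67   35/ 64   36/ 64
234   17/ 37   16/ 36   16/ 36   15/ 37   36/ 61   76/113   
[... 669 characters left out ...]
5/114   52/ 88   36/ 68   35/ 69   37/ 67   35/ 68
270   34/ 63   33/ 63   30/ 61   32/ 61   60/ 93   76/118   76/120   78/119   74/115   46/ 80   39/ 70   36/ 70   35/ 67   34/ 66
276   20/107   23/105   21/101   26/ 93   69/108   77/120   77/120   75/121   69/117   30/102   27/ 99   27/ 98   26/ 94   25/ 94
282   10/173    8/173    8/175   17/149   70/118   75/119   75/119   73/119   46/137    9/170    5/174    6/174    7/174    4/174
288    7/174    9/173    6/175   21/156   69/118   72/118   74/119   76/121   36/146    7/173    4/175    2/173    7/173   10/175
294    8/174    5/175    5/175    5/175    8/173    9/173    6/175    3/175    8/174    8/173    8/175   11/174   12/174   10/174
```

Run:
```python
from h import *
s=np.load("wrist6.npz");C["w"]=s
T=np.array([402.9,131.7,146.5]);R=np.array([[0.178,0.844,0.507],[0.984,-0.153,-0.091],[0.001,0.515,-0.857]])
U,_,V=np.linalg.svd(R);R=U@V
Rc=cv2.Rodrigues(s["rvec"])[0];tc=s["tvec"].ravel(); cam=-Rc.T@tc
print("cam in tool",(R.T@(cam-T)).round(1),"cam fwd in tool",(R.T@Rc[2]).round(3))
# pad tips: points (0 or 11, +-21.25, z) -> match (270,283),(367,283)
for a in(11,0):
    r=least_squares(lambda q:np.ravel([proj("w",T+R@np.array([a,b*q[1],q[0]]))[0]-x for b,x in((-1,(270,283)),(1,(367,283)))]),[-20,21]); print("pad x",a,"z,halfgap",r.x.round(1),r.fun.round(1))
obs=[((-3,-25),(319.5,291.5)),((3,-25),(328,291.5)),((-3,25),(323,214)),((3,25),(333.5,214))]
for lean in(.53,.55,.57):
    def top(q): return gtool2(q[3],lean)[1]
    r=least_squares(lambda q:np.ravel([proj("w",np.array(q[:3])+top(q)@np.array([a,b,0.]))[0]-x for (a,b),x in obs]),[421,127,115,-.2]); q=r.x
    print(lean,q.round(3),r.fun.round(1),"topcentre in tool",(R.T@(q[:3]-T)).round(1))
    for n in("side","top"): print(n,"hole",proj(n,q[:3]+top(q)@np.array([3,0,-33.]))[0].round(1), "topcorners",[proj(n,q[:3]+top(q)@np.array([3,b,0.]))[0].round(1).tolist() for b in(25,-25)])
```

```text
cam in tool [  71.3    0.3 -167. ] cam fwd in tool [-0.284  0.     0.959]
pad x 11 z,halfgap [-33.7  20.1] [-1.  0. -1. -0.]
pad x 0 z,halfgap [-9.3 23.8] [-0.8  0.  -0.9 -0. ]
0.53 [ 4.25211e+02  1.26641e+02  1.18251e+02 -2.38000e-01] [-0.5 -0.2  0.5  0.2  0.2 -0.2 -0.3  0.2] topcentre in tool [-1.  5. 36.]
side hole [351.2 268. ] topcorners [[356.3, 269.8], [364.5, 251.2]]
top hole [305.1 268.3] topcorners [[289.2, 274.0], [316.9, 280.0]]
0.55 [ 4.25210e+02  1.26641e+02  1.18250e+02 -2.38000e-01] [-0.5 -0.2  0.5  0.2  0.2 -0.2 -0.3  0.3] topcentre in tool [-1.  5. 36.]
side hole [350.9 267.8] topcorners [[356.3, 269.7], [364.5, 251.2]]
top hole [305.1 268. ] topcorners [[289.2, 274.0], [316.9, 280.1]]
0.57 [ 4.25209e+02  1.26641e+02  1.18250e+02 -2.38000e-01] [-0.4 -0.3  0.5  0.3  0.2 -0.3 -0.3  0.3] topcentre in tool [-1.  5. 36.]
side hole [350.7 267.6] topcorners [[356.3, 269.7], [364.5, 251.2]]
top hole [305.2 267.7] topcorners [[289.2, 274.1], [316.9, 280.1]]
```

>>> play_rows:
  translation:
    - [-0.001,0.005,0]
    - [0,0,0.015]
    - [0,0,0.016]
    - [0,0,0.016]
    - [0,0,0.015]
    - [0,0,0.01]
    - [0,0,0.005]
    - [0,0,0]
  rot:
    - [0,0,0.058]
    - [0,0,0]
    - [0,0,0]
    - [0,0,0]
    - [0,0,0]
    - [0,0,0]
    - [0,0,0]
    - [0,0,0]
  grip: [0,0,0,0,0,0,0,0]

```text
time: 13.8
position: [445.6, 122.2, 83.4]
orientation: [[0.228, 0.833, 0.504], [0.973, -0.21, -0.092], [0.029, 0.512, -0.859]]
force: [-0.5, -0.0, 0.4]
width: 0.497
gripper_force: 0.0
```

Run:
```python
from h import *
from station import ctrl, optics
o=ctrl.get_obs();T=np.array(o["position"]);R=np.array(o["orientation"]);print(np.round(o["qpos"],2),np.round(o["force"],1),T.round(1))
s=optics.snapshot("wrist"); np.savez("wrist7.npz",**s); C["w"]=s
Q=gtool2(-.238,.55)[1]; t=np.array([425.2,126.6,118.25])
print("topcentre in tool",(R.T@(t-T)).round(1),"pred top corners",[proj("w",t+Q@np.array([a,b,0.]))[0].round(0).tolist() for a in(-3,3) for b in(-25,25)])
p=s["pixels"].astype(int)
for y in range(200,400,12): print(y,' '.join(f"{r-b:3d}/{r:3d}" for r,g,b in p[y,280:358:5]))
```

```text
[ 0.13 -0.19  2.37 -0.35  0.47  0.64] [-0.5 -0.   0.4] [445.6 122.2  83.4]
topcentre in tool [  0.7  -0.1 -40.7] pred top corners [[311.0, 368.0], [309.0, 255.0], [325.0, 368.0], [324.0, 255.0]]
200  53/ 81  47/ 72  48/ 70  48/ 75  48/ 72  48/ 73  43/ 68  45/ 71  50/ 80  48/ 74  45/ 74  43/ 72  43/ 75  40/ 73  43/ 78  41/ 78
212  51/ 81  46/ 73  48/ 72  48/ 74  47/ 73  48/ 73  43/ 65  49/ 73  46/ 71  24/ 45  45/ 74  44/ 74  42/ 73  41/ 74  45/ 80  43/ 78
224  50/ 77  42/ 66  25/ 41  21/ 36  21/ 38  19/ 37  26/ 45  47/ 73  47/ 73  24/ 44  45/ 75  42/ 72  41/ 74  42/ 73  47/ 82  42/ 79
236  21/ 41  20/ 38  19/ 36  19/ 36  21/ 35  21/ 38  38/ 60  48/ 73  48/ 73  23/ 46  45/ 75  44/ 73  40/ 72  41/ 75  47/ 83  43/ 80
248  23/ 39  21/ 37  21/ 34  21/ 36  21/ 37  22/ 38  47/ 71  48/ 73  46/ 72  25/ 46  43/ 74  42/ 74  43/ 74  41/ 72  47/ 80  40/ 82
260  18/ 37  22/ 38  20/ 36  23/ 36  22/ 35  21/ 39 103/148 109/158 108/157  38/ 62  37/ 62  42/ 71  40/ 72  41/ 72  46/ 82  39/ 84
272  22/ 38  20/ 37  20/ 35  20/ 37  22/ 39  23/ 39 105/152 107/155 105/154  38/ 62  36/ 62  35/ 63  34/ 64  35/ 
[... 638 characters left out ...]
   9/192  12/192  12/192   4/191  11/191
344   4/190   5/192  17/190  14/191   9/193  11/191  28/111  66/107  83/132  16/186   8/191   3/192  11/190  11/192  10/193  14/191
356   7/191   4/191   7/190   5/190   7/191   2/190  29/115  41/ 78  39/ 78  11/181   4/191   0/191   8/190   6/191   7/190   8/191
368   8/191  17/190  11/191   8/191  11/190  12/193  23/141  29/113  30/115  16/182  17/190  11/191  15/191   9/189  18/190  15/167
380  10/189   9/190   5/189  12/188   8/190   8/190  10/190   5/190   5/190   1/191  11/191   9/189  10/191  14/189  11/190   7/189
392  14/188  15/190   9/189   6/190   8/190   6/189  11/189   8/189   6/190   9/189   7/188  14/190  14/189  10/190   6/189  16/189
```

>>> play_rows:
  translation:
    - [0,0,0]
    - [0,0,0]
    - [0,0,0]
    - [0,0,0]
    - [0,0,0]
    - [0,0,0]
    - [0,0,0]
    - [0,0,0]
  rot:
    - [0,0,0]
    - [0,0,0]
    - [0,0,0]
    - [0,0,0]
    - [0,0,0]
    - [0,0,0]
    - [0,0,0]
    - [0,0,0]
  grip: [-0.4,-0.7,-1,-1,-1,-1,-1,-1]
  force: 60

```text
time: 14.85
position: [445.4, 122.4, 83.8]
orientation: [[0.227, 0.833, 0.505], [0.973, -0.21, -0.092], [0.03, 0.513, -0.858]]
force: [-6.7, 1.6, 6.7]
width: 0.053
gripper_force: 61.6
```

>>> play_rows:
  translation:
    - [0,0,-0.004]
    - [0,0,-0.006]
    - [0,0,-0.008]
    - [0,0,-0.01]
    - [0,0,-0.012]
    - [0,0,-0.015]
    - [0,0,-0.015]
    - [0,0,-0.01]
  rot:
    - [0,0,0]
    - [0,0,0]
    - [0,0,0]
    - [0,0,0]
    - [0,0,0]
    - [0,0,0]
    - [0,0,0]
    - [0,0,0]
  grip: [-1,-1,-1,-1,-1,-1,-1,-1]

```text
time: 15.85
position: [404.7, 129.8, 153.0]
orientation: [[0.227, 0.832, 0.506], [0.973, -0.21, -0.091], [0.03, 0.513, -0.858]]
force: [-0.8, -0.0, -2.2]
width: 0.055
gripper_force: 60.1
```

Run:
```python
from h import *
from station import ctrl, optics
o=ctrl.get_obs();print(np.round(o["qpos"],2),np.round(o["force"],1),np.round(o["position"],1),o["width"],o["gripper_force"])
for n in("top","side","wrist"):
    s=optics.snapshot(n); np.savez(n+"8.npz",**s); h=cv2.cvtColor(np.asarray(s["pixels"]),cv2.COLOR_RGB2HSV)
    m=cv2.inRange(h,(19,110,50),(32,255,255)); k,l,st,ce=cv2.connectedComponentsWithStats(m)
    print(n,[(st[i].tolist()) for i in range(1,k) if st[i][4]>60])
# plan to hang pre-pose
y=np.array([-.097,-.995,0]);z=np.array([0,0,-1.]);Rh=np.column_stack([np.cross(y,z),y,z])
Rv=np.array(o["orientation"]); 
plan([([430,60,240],Rn.from_rotvec([0,0,0]).as_matrix()@Rv,0+3)])
```

```text
[ 0.18 -0.47  2.39 -0.27  0.73  0.57] [-0.8 -0.  -2.2] [404.7 129.8 153. ] 0.05477802998863358 60.144612193107605
top [[498, 161, 18, 6, 69], [239, 243, 35, 30, 573], [283, 269, 34, 35, 509], [460, 311, 42, 13, 164], [1, 363, 10, 19, 86]]
side [[463, 65, 46, 8, 75], [399, 181, 9, 15, 63], [350, 241, 40, 36, 443], [315, 287, 38, 40, 476], [110, 333, 9, 12, 70], [139, 337, 8, 11, 67], [97, 359, 10, 12, 74], [127, 363, 9, 11, 70]]
wrist []
now [405.3 129.7 152.8] q [ 0.18 -0.47  2.39 -0.27  0.73  0.57] F [ 1.5  0.4 -2.7] t 16.0
T [[-0.0199, 0.0267, -0.0186], [-0.0198, 0.0267, -0.0187], [-0.0199, 0.0266, -0.0186]] 
A [[0.0, -0.0, 0.0], [0.0, -0.0, 0.0], [0.0, -0.0, 0.0]] 
end [430.  60. 240.] [[0.227, 0.832, 0.506], [0.973, -0.21, -0.091], [0.03, 0.514, -0.858]]
```

```bash
cat >> h.py <<'E'
bd=np.array([.097,.995,0]); bd/=np.linalg.norm(bd)
def Rhang():
    a=np.array([.031,0,-1]); a/=np.linalg.norm(a); b=np.array([0,1.,0])
    M=np.column_stack([b,np.cross(a,b),a]); W=np.column_stack([-bd,np.cross([0,0,1],-bd),[0,0,1]]); return W@M.T
E
python3 - <<'E'
from h import *
from station import ctrl
R=np.array(ctrl.get_obs()["orientation"]);H=Rhang();print(H.round(3).tolist())
m=R@Rn.from_rotvec(Rn.from_matrix(R.T@H).as_rotvec()/2).as_matrix()
plan([([440,40,290],m,8),([538.9,-165,285],H,8)])
E
```

```text
[[0.995, -0.097, 0.031], [-0.097, -0.995, -0.003], [0.031, 0.0, -1.0]]
now [405.3 129.7 152.8] q [ 0.18 -0.47  2.39 -0.27  0.73  0.57] F [ 1.5  0.4 -2.7] t 16.0
T [[-0.0094, 0.0148, -0.0115], [-0.0084, 0.0152, -0.0116], [-0.0073, 0.0157, -0.0119], [-0.0062, 0.0159, -0.0121], [-0.0052, 0.0162, -0.0123], [-0.004, 0.0162, -0.0127], [-0.0029, 0.0162, -0.0129], [-0.0018, 0.0161, -0.0133], [-0.005, 0.027, 0.0074], [-0.0024, 0.0275, 0.0069], [0.0001, 0.0278, 0.0061], [0.0027, 0.0278, 0.0055], [0.0053, 0.0276, 0.0046], [0.0078, 0.0271, 0.0038], [0.0103, 0.0263, 0.0029], [0.0126, 0.0255, 0.002]] 
A [[0.025, -0.024, 0.087], [0.025, -0.024, 0.087], [0.025, -0.024, 0.087], [0.025, -0.024, 0.087], [0.025, -0.024, 0.087], [0.025, -0.024, 0.087], [0.025, -0.024, 0.087], [0.025, -0.024, 0.087], [0.025, -0.024, 0.088], [0.025, -0.024, 0.088], [0.025, -0.024, 0.088], [0.025, -0.024, 0.088], [0.025, -0.024, 0.088], [0.025, -0.024, 0.088], [0.025, -0.024, 0.088], [0.025, -0.024, 0.088]] 
end [ 538.9 -165.   285. ] [[0.995, -0.099, 0.032], [-0.099, -0.995, -0.001], [0.032, -0.002, -1.0]]
```

>>> play_rows:
  translation:
    - [-0.0094,0.0148,-0.0115]
    - [-0.0084,0.0152,-0.0116]
    - [-0.0073,0.0157,-0.0119]
    - [-0.0062,0.0159,-0.0121]
    - [-0.0052,0.0162,-0.0123]
    - [-0.004,0.0162,-0.0127]
    - [-0.0029,0.0162,-0.0129]
    - [-0.0018,0.0161,-0.0133]
  rot:
    - [0.025,-0.024,0.087]
    - [0.025,-0.024,0.087]
    - [0.025,-0.024,0.087]
    - [0.025,-0.024,0.087]
    - [0.025,-0.024,0.087]
    - [0.025,-0.024,0.087]
    - [0.025,-0.024,0.087]
    - [0.025,-0.024,0.087]
  grip: [-1,-1,-1,-1,-1,-1,-1,-1]
  force: 70

```text
time: 17.0
position: [440.2, 39.3, 289.0]
orientation: [[0.806, 0.534, 0.255], [0.577, -0.804, -0.142], [0.129, 0.262, -0.956]]
force: [-0.4, 0.7, -3.1]
width: 0.048
gripper_force: 72.1
```

>>> play_rows:
  translation:
    - [-0.005,0.027,0.0074]
    - [-0.0024,0.0275,0.0069]
    - [0.0001,0.0278,0.0061]
    - [0.0027,0.0278,0.0055]
    - [0.0053,0.0276,0.0046]
    - [0.0078,0.0271,0.0038]
    - [0.0103,0.0263,0.0029]
    - [0.0126,0.0255,0.002]
  rot:
    - [0.025,-0.024,0.088]
    - [0.025,-0.024,0.088]
    - [0.025,-0.024,0.088]
    - [0.025,-0.024,0.088]
    - [0.025,-0.024,0.088]
    - [0.025,-0.024,0.088]
    - [0.025,-0.024,0.088]
    - [0.025,-0.024,0.088]
  grip: [-1,-1,-1,-1,-1,-1,-1,-1]

```text
time: 18.0
position: [539.3, -166.5, 283.1]
orientation: [[0.994, -0.103, 0.028], [-0.103, -0.995, -0.001], [0.028, -0.002, -1.0]]
force: [0.7, 0.4, -2.3]
width: 0.05
gripper_force: 72.0
```

Run:
```python
from h import *
from station import ctrl, optics
for n in("wrist","side"):
    s=optics.snapshot(n); np.savez(n+"9.npz",**s); C[n+"9"]=s
delta([538.9,-165,262],Rhang())
o=ctrl.get_obs(); T=np.array(o["position"]);R=np.array(o["orientation"]); print(o["width"],o["gripper_force"],R.round(3).tolist())
w=C["wrist9"]["pixels"].astype(int)
ax=np.array([534,-214.5,185])
for r in(30,50,70,78): print(r,[proj("wrist9",ax+r*bd+[0,0,dz])[0].round(0).tolist() for dz in(0,)],end=" ")
t=R@np.array([.7,0,-40.7])+T
print("topedge",[proj("wrist9",t+R@np.array([a,b,0.]))[0].round(0).tolist() for a in(-25,25) for b in(-3,3)],"bottom",[proj("wrist9",t+R@np.array([a-.031*110,b,110.]))[0].round(0).tolist() for a in(-25,25) for b in(-3,3)])
cv2.imwrite("pics/w9.png",cv2.convertScaleAbs(C["wrist9"]["pixels"][:,:,::-1],alpha=1.4,beta=15))
```

```text
now [ 539.7 -168.6  282.4] q [-0.52  0.08  1.56  0.01  1.47  1.15] F [-0.8  0.7 -2.9] t 18.1
shift mm [-1.7 -3.5 20.3] rot [-0.001  0.003 -0.007]
0.048713798487022925 72.04555749893188 [[0.994, -0.104, 0.028], [-0.104, -0.995, -0.002], [0.028, -0.001, -1.0]]
30 [[341.0, 232.0]] 50 [[315.0, 232.0]] 70 [[290.0, 232.0]] 78 [[280.0, 233.0]] topedge [[315.0, 367.0], [329.0, 367.0], [314.0, 257.0], [330.0, 257.0]] bottom [[316.0, 274.0], [324.0, 274.0], [316.0, 207.0], [325.0, 207.0]]
```

View pics/w9.png

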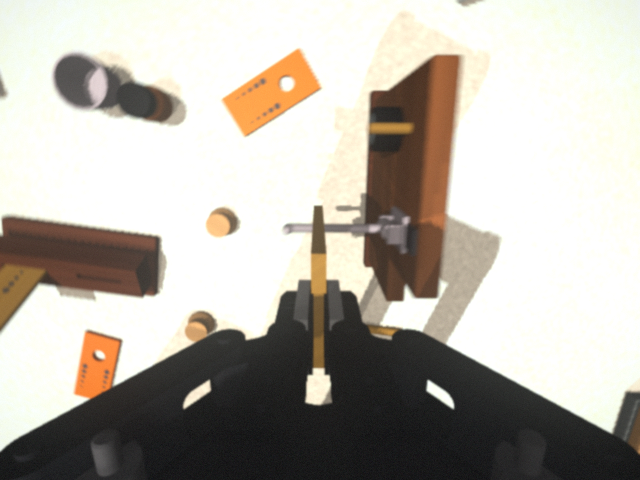

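>>> play_rows:
  translation:
    - [0,0,0.008]
    - [0,0,0.006]
    - [0,0,0.003]
    - [0,0,0.001]
    - [0,0,0.001]
    - [0,0,0.001]
    - [0,0,0.001]
    - [0,0,0]
  rot:
    - [0,0,0]
    - [0,0,0]
    - [0,0,0]
    - [0,0,0]
    - [0,0,0]
    - [0,0,0]
    - [0,0,0]
    - [0,0,0]
  grip: [-1,-1,-1,-1,-1,-1,-1,-1]

```text
time: 19.1
position: [539.5, -165.3, 263.3]
orientation: [[0.995, -0.099, 0.03], [-0.099, -0.995, -0.002], [0.03, -0.001, -1.0]]
force: [-0.4, -0.9, -2.6]
width: 0.05
gripper_force: 72.1
```

>>> play_rows:
  translation:
    - [0,0,0.001]
    - [0,0,0.0005]
    - [0,0,0.0005]
    - [0,0,0.0005]
    - [0,0,0.0005]
    - [0,0,0]
    - [0,0,0]
    - [0,0,0]
  rot:
    - [0,0,0]
    - [0,0,0]
    - [0,0,0]
    - [0,0,0]
    - [0,0,0]
    - [0,0,0]
    - [0,0,0]
    - [0,0,0]
  grip: [-1,-1,-1,-1,-1,-1,-1,-1]

```text
time: 20.1
position: [539.6, -165.3, 260.4]
orientation: [[0.995, -0.099, 0.03], [-0.099, -0.995, -0.002], [0.03, -0.001, -1.0]]
force: [0.5, -0.2, -2.5]
width: 0.048
gripper_force: 72.1
```

>>> play_rows:
  translation:
    - [0,0,0.001]
    - [0,0,0.001]
    - [0,0,0.001]
    - [0,0,0.001]
    - [0,0,0]
    - [0,0,0]
    - [0,0,0]
    - [0,0,0]
  rot:
    - [0,0,0]
    - [0,0,0]
    - [0,0,0]
    - [0,0,0]
    - [0,0,0]
    - [0,0,0]
    - [0,0,0]
    - [0,0,0]
  grip: [-1,-1,-1,-1,-1,-1,-1,-1]

```text
time: 21.1
position: [539.7, -165.3, 256.4]
orientation: [[0.995, -0.099, 0.03], [-0.099, -0.995, -0.002], [0.03, -0.001, -1.0]]
force: [-0.2, 0.8, -1.9]
width: 0.044
gripper_force: 72.2
```

>>> play_rows:
  translation:
    - [0,0,0.001]
    - [0,0,0.001]
    - [0,0,0.001]
    - [0,0,0.001]
    - [0,0,0]
    - [0,0,0]
    - [0,0,0]
    - [0,0,0]
  rot:
    - [0,0,0]
    - [0,0,0]
    - [0,0,0]
    - [0,0,0]
    - [0,0,0]
    - [0,0,0]
    - [0,0,0]
    - [0,0,0]
  grip: [-1,-1,-1,-1,-1,-1,-1,-1]

```text
time: 22.1
position: [540.6, -165.7, 254.8]
orientation: [[0.995, -0.099, 0.033], [-0.099, -0.995, -0.003], [0.033, 0.0, -0.999]]
force: [-1.9, 1.4, 10.9]
width: 0.049
gripper_force: 74.0
```

>>> play_rows:
  translation:
    - [0,0,-0.006]
    - [-0.015,0,-0.004]
    - [-0.025,0,0]
    - [0,0,0.02]
    - [0,0,0.025]
    - [0.003,0,0]
    - [0.003,0,0]
    - [0,0,0]
  rot:
    - [0,0,0]
    - [0,0,0]
    - [0,0,0]
    - [0,0,0]
    - [0,0,0]
    - [0,0,0]
    - [0,0,0]
    - [0,0,0]
  grip: [-1,-1,-1,-1,-1,-1,-1,-1]

```text
time: 23.1
position: [507.9, -162.4, 217.6]
orientation: [[0.995, -0.099, 0.032], [-0.099, -0.995, -0.003], [0.032, -0.0, -0.999]]
force: [0.0, -0.2, -2.8]
width: 0.047
gripper_force: 72.0
```

>>> play_rows:
  translation:
    - [0.001,0,0]
    - [0.001,0,0]
    - [0.001,0,0]
    - [0.001,0,0]
    - [0.001,0,0]
    - [0,0,0]
    - [0,0,0]
    - [0,0,0]
  rot:
    - [0,0,0]
    - [0,0,0]
    - [0,0,0]
    - [0,0,0]
    - [0,0,0]
    - [0,0,0]
    - [0,0,0]
    - [0,0,0]
  grip: [-1,-1,-1,-1,-1,-1,-1,-1]

```text
time: 24.1
position: [512.0, -162.4, 216.5]
orientation: [[0.995, -0.099, 0.03], [-0.099, -0.995, -0.002], [0.03, -0.001, -1.0]]
force: [-0.8, -0.4, -2.3]
width: 0.048
gripper_force: 72.0
```

>>> play_rows:
  translation:
    - [0.001,0,0]
    - [0.001,0,0]
    - [0.001,0,0]
    - [0.001,0,0]
    - [0,0,0]
    - [0,0,0]
    - [0,0,0]
    - [0,0,0]
  rot:
    - [0,0,0]
    - [0,0,0]
    - [0,0,0]
    - [0,0,0]
    - [0,0,0]
    - [0,0,0]
    - [0,0,0]
    - [0,0,0]
  grip: [-1,-1,-1,-1,-1,-1,-1,-1]

```text
time: 25.1
position: [514.0, -162.6, 216.3]
orientation: [[0.995, -0.099, 0.025], [-0.099, -0.995, -0.001], [0.025, -0.002, -1.0]]
force: [-9.1, 0.5, 3.1]
width: 0.048
gripper_force: 72.7
```

Run:
```python
from h import *
s=np.load("wrist9.npz");p=s["pixels"].astype(int).sum(2)/3; C["w"]=s
for x in list(range(278,312,3))+list(range(330,364,4)):
    print(x,p[220:240,x].round(0).astype(int).tolist())
R=np.array([[0.994,-0.104,0.028],[-0.104,-0.995,-0.002],[0.028,-0.001,-1.0]])
a=np.array([542,-165,182.]); 
for b in(.08,.097,.104,.12): d=np.array([b,1,0]);print(b,proj("w",a+25*d),proj("w",a-20*d))
```

```text
278 [176, 177, 177, 178, 180, 180, 179, 180, 179, 179, 179, 179, 180, 179, 178, 180, 180, 179, 179, 180]
281 [180, 181, 182, 183, 183, 180, 175, 171, 168, 164, 163, 165, 168, 172, 173, 176, 178, 179, 178, 179]
284 [181, 179, 180, 176, 161, 136, 119, 117, 124, 134, 143, 146, 151, 153, 156, 166, 176, 178, 176, 178]
287 [179, 178, 167, 141, 103, 86, 90, 104, 119, 129, 131, 127, 124, 130, 146, 166, 176, 179, 178, 179]
290 [180, 176, 159, 131, 101, 87, 88, 91, 92, 94, 92, 93, 106, 141, 167, 175, 177, 178, 179, 179]
293 [179, 176, 160, 135, 110, 100, 103, 111, 115, 112, 109, 118, 140, 159, 172, 176, 178, 176, 179, 177]
296 [178, 175, 161, 135, 114, 110, 117, 124, 126, 124, 120, 122, 141, 160, 174, 178, 179, 179, 178, 178]
299 [179, 174, 159, 135, 113, 108, 116, 123, 128, 124, 120, 125, 143, 161, 172, 177, 179, 179, 178, 179]
302 [179, 177, 166, 141, 115, 108, 115, 124, 129, 124, 119, 126, 142, 160, 176, 175, 175, 174, 173, 173]
305 [180, 178, 166, 140, 114, 109, 116, 123, 125, 125, 119, 124, 140, 156, 164, 165, 166, 167, 169, 168]
308 [178, 175, 164, 142, 116, 108, 115, 123, 127, 123, 117,
[... 562 characters left out ...]
, 94, 69, 65, 68, 69, 66, 64, 79, 109, 140, 156, 161, 165, 166, 164, 165]
350 [162, 160, 155, 130, 94, 70, 66, 72, 75, 77, 78, 84, 109, 133, 150, 155, 159, 161, 165, 168]
354 [89, 88, 87, 78, 69, 69, 73, 81, 85, 84, 80, 76, 75, 78, 88, 105, 121, 136, 153, 163]
358 [85, 83, 82, 72, 67, 68, 72, 79, 84, 85, 80, 76, 75, 76, 81, 89, 112, 146, 161, 165]
362 [84, 87, 83, 74, 69, 68, 71, 77, 83, 83, 80, 77, 76, 77, 84, 95, 125, 151, 161, 161]
0.08 [[283.90551693 228.26125418]] [[340.68786772 226.92733698]]
0.097 [[283.83655674 227.74442534]] [[340.72548926 227.34145335]]
0.104 [[283.80814586 227.53149725]] [[340.74097372 227.51189735]]
0.12 [[283.74317272 227.04454968]] [[340.77635194 227.90132051]]
```

>>> play_rows:
  translation:
    - [-0.008,0,0]
    - [0,-0.02,0]
    - [0,-0.025,0]
    - [0.017,0,0.0135]
    - [0.017,0,0.0135]
    - [0,0,0.0105]
    - [0,0,0]
    - [0,0,0]
  rot:
    - [0,0,0]
    - [0,0,0]
    - [0,0,0]
    - [0,0,0]
    - [0,0,0]
    - [0,0,0]
    - [0,0,0]
    - [0,0,0]
  grip: [-1,-1,-1,-1,-1,-1,-1,-1]

```text
time: 26.1
position: [547.3, -120.5, 180.4]
orientation: [[0.995, -0.099, 0.031], [-0.099, -0.995, -0.002], [0.031, -0.001, -1.0]]
force: [0.4, -0.1, -2.9]
width: 0.048
gripper_force: 72.0
```

Run:
```python
from h import *
from station import ctrl, optics
H=Rhang()
P=[]
for i in range(4):
    o=ctrl.get_obs(); P.append(o["position"]); 
    if i<3: s=optics.snapshot("wrist" if i==0 else "side"); np.savez(f"{'wrist' if i==0 else 'side'}10.npz",**s)
print(np.round(P,2).tolist())
p=np.mean(P,0); y=p[1]; x=542.3+.103*(y+165.4)
R=np.array(o["orientation"]); print(R.round(4).tolist(), "want",x.round(1),y.round(1),177.9)
print("shift",(R.T@(np.array([x,y,177.9])-p)).round(2),"rot",Rn.from_matrix(R.T@H).as_rotvec().round(4))
C["s"]=np.load("side10.npz"); print("hole in side",proj("s",p+R@np.array([.7,-3,-7.7])),"tip",proj("s",[545,-138,182]))
```

```text
[[547.33, -120.54, 180.36], [547.54, -120.71, 180.64], [547.63, -120.84, 180.76], [547.63, -120.89, 180.74]]
[[0.9945, -0.0996, 0.0313], [-0.0996, -0.995, -0.0022], [0.0313, -0.0009, -0.9995]] want 546.9 -120.7 177.9
shift [-0.71  0.07  2.7 ] rot [-0.0009 -0.0004 -0.0026]
hole in side [[314.04603912 148.74140563]] tip [[316.82928648 145.88854141]]
```

>>> play_rows:
  translation:
    - [-0.0007,0,0.0027]
    - [0,0,0]
    - [0,0.005,0]
    - [0,0.005,0]
    - [0,0.004,0]
    - [0,0.003,0]
    - [0,0.003,0]
    - [0,0,0]
  rot:
    - [0,0,0]
    - [0,0,0]
    - [0,0,0]
    - [0,0,0]
    - [0,0,0]
    - [0,0,0]
    - [0,0,0]
    - [0,0,0]
  grip: [-1,-1,-1,-1,-1,-1,-1,-1]

```text
time: 27.25
position: [544.9, -141.0, 177.3]
orientation: [[0.995, -0.1, 0.03], [-0.099, -0.995, -0.002], [0.03, -0.001, -1.0]]
force: [-0.9, -0.2, -1.7]
width: 0.047
gripper_force: 72.2
```

>>> play_rows:
  translation:
    - [0,0,-0.0005]
    - [0,0.002,0]
    - [0,0.002,0]
    - [0,0.002,0]
    - [0,0.002,0]
    - [0,0.002,0]
    - [0,0,0]
    - [0,0,0]
  rot:
    - [0,0,0]
    - [0,0,0]
    - [0,0,0]
    - [0,0,0]
    - [0,0,0]
    - [0,0,0]
    - [0,0,0]
    - [0,0,0]
  grip: [-1,-1,-1,-1,-1,-1,-1,-1]

```text
time: 28.25
position: [543.9, -150.5, 177.7]
orientation: [[0.995, -0.099, 0.03], [-0.099, -0.995, -0.002], [0.03, -0.001, -1.0]]
force: [-0.4, -0.1, -2.2]
width: 0.046
gripper_force: 72.0
```

>>> play_rows:
  translation:
    - [0,0.002,0]
    - [0,0.002,0]
    - [0,0.002,0]
    - [0,0.002,0]
    - [0,0.002,0]
    - [0,0,0]
    - [0,0,0]
    - [0,0,0]
  rot:
    - [0,0,0]
    - [0,0,0]
    - [0,0,0]
    - [0,0,0]
    - [0,0,0]
    - [0,0,0]
    - [0,0,0]
    - [0,0,0]
  grip: [-1,-1,-1,-1,-1,-1,-1,-1]

```text
time: 29.25
position: [542.9, -160.4, 177.7]
orientation: [[0.995, -0.099, 0.03], [-0.099, -0.995, -0.002], [0.03, -0.001, -1.0]]
force: [0.0, 0.0, -2.5]
width: 0.048
gripper_force: 72.0
```

Run:
```python
from h import *
from station import ctrl, optics
o=ctrl.get_obs();print(np.round(o["force"],1),np.round(o["position"],1))
s=optics.snapshot("wrist"); np.savez("wrist11.npz",**s);C["w"]=s
p=s["pixels"].astype(int)
T=np.array(o["position"])
a=np.array([542.3,-165.4,182.]);d=np.array([.103,.995,0])
print("expect lip end",proj("w",a+27*d),"bar at -20",proj("w",a-20*d),"tcp",proj("w",T))
g=p.sum(2)//3
for x in range(235,400,5): print(x,g[190:290:4,x].tolist())
```

```text
[ 0.   0.  -2.5] [ 542.9 -160.4  177.7]
expect lip end [[273.53328918 281.18213656]] bar at -20 [[366.60331053 281.38875251]] tcp [[316.97853669 277.96836916]]
235 [224, 224, 223, 224, 224, 223, 223, 222, 224, 224, 223, 224, 223, 225, 224, 225, 225, 225, 226, 224, 222, 224, 224, 224, 225]
240 [224, 224, 224, 223, 225, 225, 225, 226, 223, 222, 222, 224, 224, 223, 224, 227, 225, 222, 224, 225, 225, 223, 225, 225, 225]
245 [224, 225, 225, 223, 224, 224, 224, 223, 225, 223, 224, 223, 225, 224, 226, 223, 222, 221, 223, 223, 224, 224, 224, 225, 223]
250 [222, 224, 223, 224, 223, 222, 224, 219, 221, 226, 225, 224, 224, 223, 225, 224, 223, 222, 225, 224, 225, 225, 225, 221, 222]
255 [223, 224, 223, 223, 221, 220, 223, 224, 223, 224, 225, 224, 222, 224, 223, 223, 225, 226, 225, 224, 224, 224, 223, 222, 223]
260 [225, 220, 219, 225, 224, 222, 224, 222, 219, 222, 224, 226, 224, 224, 222, 226, 223, 226, 222, 224, 223, 226, 225, 223, 224]
265 [224, 224, 222, 221, 224, 225, 226, 224, 222, 224, 225, 224, 224, 227, 225, 224, 222, 222, 223, 224, 225, 225, 224, 222, 223]
270 [223, 223, 222, 225, 226, 
[... 2513 characters left out ...]

370 [210, 202, 204, 172, 116, 114, 111, 112, 113, 114, 112, 110, 117, 115, 114, 115, 115, 174, 204, 212, 213, 205, 148, 77, 86]
375 [207, 205, 212, 208, 135, 111, 112, 114, 117, 114, 116, 112, 115, 109, 110, 110, 111, 114, 111, 182, 210, 209, 139, 80, 86]
380 [205, 205, 213, 212, 199, 202, 163, 164, 123, 112, 112, 112, 115, 115, 112, 115, 113, 108, 111, 108, 102, 97, 78, 76, 85]
385 [139, 122, 112, 98, 88, 70, 61, 55, 38, 33, 33, 30, 31, 35, 32, 33, 31, 33, 34, 35, 34, 32, 52, 78, 83]
390 [61, 57, 54, 55, 57, 56, 55, 39, 36, 38, 37, 35, 34, 34, 33, 35, 34, 35, 36, 35, 34, 36, 50, 77, 83]
395 [48, 47, 44, 44, 44, 44, 42, 36, 37, 35, 37, 35, 36, 34, 33, 36, 32, 30, 33, 34, 32, 34, 49, 76, 83]
```

>>> play_rows:
  translation:
    - [0,0.002,0]
    - [0,0.002,0]
    - [0,0,0.002]
    - [0,0,0.002]
    - [0,0,0.002]
    - [0,0,0.0015]
    - [0,0,0]
    - [0,0,0]
  rot:
    - [0,0,0]
    - [0,0,0]
    - [0,0,0]
    - [0,0,0]
    - [0,0,0]
    - [0,0,0]
    - [0,0,0]
    - [0,0,0]
  grip: [-1,-1,-1,-1,-1,-1,-1,-1]

```text
time: 30.3
position: [542.8, -164.4, 170.5]
orientation: [[0.995, -0.099, 0.03], [-0.099, -0.995, -0.002], [0.03, -0.001, -1.0]]
force: [-1.7, 1.1, 0.8]
width: 0.05
gripper_force: 72.6
```

>>> play_rows:
  translation:
    - [0,0,0.0005]
    - [0,0,0.0005]
    - [0,0,0.0005]
    - [0,0,0]
    - [0,0,0]
    - [0,0,0]
    - [0,0,0]
    - [0,0,0]
  rot:
    - [0,0,0]
    - [0,0,0]
    - [0,0,0]
    - [0,0,0]
    - [0,0,0]
    - [0,0,0]
    - [0,0,0]
    - [0,0,0]
  grip: [-1,-1,-1,-1,-1,-1,-1,-1]

```text
time: 31.3
position: [543.1, -164.5, 169.8]
orientation: [[0.995, -0.099, 0.031], [-0.099, -0.995, -0.002], [0.031, -0.001, -1.0]]
force: [-2.9, 2.3, 7.0]
width: 0.05
gripper_force: 73.5
```

>>> play_rows:
  translation:
    - [0,0,-0.001]
    - [0,0,0]
    - [0,0,0]
    - [0,0,0]
    - [0,0,0]
    - [0,0,0]
    - [0,0,0]
    - [0,0,0]
  rot:
    - [0,0,0]
    - [0,0,0]
    - [0,0,0]
    - [0,0,0]
    - [0,0,0]
    - [0,0,0]
    - [0,0,0]
    - [0,0,0]
  grip: [-1,-0.88,-0.85,-0.8,-0.75,-0.72,-0.7,-0.7]
  force: 20

```text
time: 32.3
position: [542.7, -164.5, 169.7]
orientation: [[0.995, -0.099, 0.03], [-0.099, -0.995, -0.002], [0.03, -0.001, -1.0]]
force: [0.3, -0.1, -0.2]
width: 0.151
gripper_force: 0.0
```

Run:
```python
from h import *
from station import ctrl, optics
for i in range(2):
    s=optics.snapshot("side"); h=cv2.cvtColor(np.asarray(s["pixels"]),cv2.COLOR_RGB2HSV)
    m=cv2.inRange(h,(19,90,40),(32,255,255))[90:230,270:380]; ys,xs=np.where(m>0); print(len(xs),xs.min()+270 if len(xs) else 0,xs.max()+270,ys.min()+90,ys.max()+90)
    k,l,st,ce=cv2.connectedComponentsWithStats(m); print([st[i].tolist() for i in range(1,k) if st[i][4]>15])
o=ctrl.get_obs();print(np.round(o["force"],1),np.round(o["position"],1),o["width"])
np.savez("side12.npz",**s); C["s"]=s
t=np.array([543,-164.5,173+40]); print("expect plate corners",[proj("s",t+[a,3,b])[0].round(0).tolist() for a in(-25,25) for b in(0,-110)])
```

```text
737 291 358 97 227
[[21, 25, 6, 10, 35], [37, 36, 29, 44, 696]]
743 271 366 97 227
[[21, 25, 6, 10, 32], [37, 36, 29, 44, 700]]
[0.2 0.1 0.5] [ 542.8 -164.4  169.7] 0.15322056066951836
expect plate corners [[331.0, 128.0], [330.0, 170.0], [308.0, 127.0], [308.0, 168.0]]
```

>>> play_rows:
  translation:
    - [0,0,-0.003]
    - [0,0,-0.006]
    - [0,0,-0.008]
    - [0,0,-0.01]
    - [0,0,-0.015]
    - [0,0,-0.025]
    - [0,0,-0.03]
    - [0,0,-0.02]
  rot:
    - [0,0,0]
    - [0,0,0]
    - [0,0,0]
    - [0,0,0]
    - [0,0,0]
    - [0,0,0]
    - [0,0,0]
    - [0,0,0]
  grip: [-0.7,-0.7,-0.7,-0.7,-0.7,-0.7,-0.7,-0.7]

```text
time: 33.4
position: [539.7, -164.5, 289.5]
orientation: [[0.995, -0.099, 0.033], [-0.099, -0.995, -0.003], [0.033, -0.0, -0.999]]
force: [-0.5, 0.2, 0.5]
width: 0.151
gripper_force: 0.0
```

>>> play_rows:
  translation:
    - [-0.02,0,-0.02]
    - [-0.04,0,0]
    - [-0.04,0,0]
    - [-0.03,0,0]
    - [0,0,0]
    - [0,0,0]
    - [0,0,0]
    - [0,0,0]
  rot:
    - [0,0,0]
    - [0,0,0]
    - [0,0,0]
    - [0,0,0]
    - [0,0,0]
    - [0,0,0]
    - [0,0,0]
    - [0,0,0]
  grip: [-0.7,-0.7,-0.7,-0.7,-0.7,-0.7,-0.7,-0.7]

```text
time: 34.4
position: [409.7, -151.3, 302.6]
orientation: [[0.995, -0.099, 0.03], [-0.099, -0.995, -0.001], [0.03, -0.002, -1.0]]
force: [0.6, 0.3, -0.3]
width: 0.151
gripper_force: 0.0
```

Run:
```python
from h import *
from station import ctrl, optics
prev=None
for i in range(4):
    s=optics.snapshot("side"); h=cv2.cvtColor(np.asarray(s["pixels"]),cv2.COLOR_RGB2HSV)
    m=cv2.inRange(h,(19,90,40),(32,255,255))[90:230,270:380]
    k,l,st,ce=cv2.connectedComponentsWithStats(m); print([(st[i].tolist(),ce[i].round(2).tolist()) for i in range(1,k) if st[i][4]>15])
t=optics.snapshot("top"); np.savez("top13.npz",**t)
o=ctrl.get_obs();print(np.round(o["force"],1),np.round(o["position"],1),o["time"])
f=lambda i,x,y,w,h,W,H:cv2.resize(cv2.convertScaleAbs(i[y:y+h,x:x+w,::-1],alpha=1.3,beta=15),(W,H),interpolation=cv2.INTER_CUBIC)
cv2.imwrite("pics/fin.png",np.hstack([f(s["pixels"],270,80,120,120,400,400),f(t["pixels"],430,150,120,120,400,400)]))
# blank and bystanders unmoved?
a=np.load("top0.npz")["pixels"].astype(int);d=np.abs(a-t["pixels"]).sum(2)>90
k,l,st,ce=cv2.connectedComponentsWithStats(d.astype(np.uint8)); print([st[i].tolist() for i in range(1,k) if st[i][4]>25])
```

```text
[([21, 25, 6, 10, 34], [23.44, 29.35]), ([37, 36, 28, 44, 819], [50.93, 57.18])]
[([21, 25, 6, 10, 32], [23.62, 29.03]), ([38, 36, 27, 44, 830], [50.96, 57.35])]
[([21, 25, 6, 10, 34], [23.44, 29.29]), ([37, 36, 28, 44, 809], [50.88, 57.46])]
[([21, 25, 6, 10, 32], [23.53, 29.34]), ([37, 36, 28, 44, 824], [50.89, 57.4])]
[-0.7 -0.3 -0.6] [ 409.4 -151.3  302.6] 34.65
[[458, 187, 45, 54, 982], [499, 212, 8, 44, 169], [458, 214, 182, 222, 23522], [288, 271, 42, 21, 414], [215, 364, 242, 116, 14163], [455, 391, 129, 83, 5109], [592, 437, 48, 43, 1484], [377, 448, 13, 19, 79], [383, 451, 9, 10, 59], [398, 454, 17, 16, 107], [331, 462, 12, 11, 75], [356, 468, 24, 12, 183], [406, 471, 22, 9, 89]]
```

Run:
```python
from h import *
a=np.load("top5.npz")["pixels"].astype(int).sum(2)//3;b=np.load("top13.npz")["pixels"].astype(int).sum(2)//3
for x in range(452,504,4): print(x,a[198:214,x].tolist(),b[198:214,x].tolist())
for z in(182,): print(proj("top",[542.3,-165.4,z]),proj("top",[545,-138.5,z]))
```

```text
452 [128, 128, 127, 129, 129, 131, 127, 128, 129, 130, 130, 132, 128, 129, 127, 129] [129, 129, 129, 128, 130, 128, 129, 130, 128, 130, 130, 131, 131, 131, 128, 128]
456 [130, 131, 129, 130, 132, 130, 130, 130, 131, 130, 130, 128, 128, 129, 129, 127] [131, 131, 130, 128, 128, 126, 126, 126, 127, 126, 126, 124, 125, 127, 126, 126]
460 [122, 130, 130, 126, 116, 100, 98, 84, 80, 109, 128, 129, 130, 129, 130, 128] [120, 119, 116, 99, 85, 97, 100, 82, 55, 47, 46, 48, 45, 47, 45, 42]
464 [127, 129, 130, 127, 120, 101, 103, 105, 95, 102, 127, 132, 131, 130, 130, 130] [75, 47, 36, 37, 43, 70, 99, 105, 87, 57, 42, 39, 35, 32, 32, 37]
468 [126, 129, 131, 129, 129, 119, 102, 105, 99, 99, 122, 130, 129, 130, 127, 128] [42, 39, 37, 39, 46, 67, 96, 104, 96, 72, 38, 34, 36, 38, 35, 38]
472 [121, 124, 130, 131, 128, 119, 99, 104, 103, 97, 112, 129, 128, 131, 129, 129] [42, 44, 38, 41, 41, 54, 70, 83, 74, 61, 41, 39, 39, 41, 35, 39]
476 [121, 126, 130, 130, 129, 119, 102, 103, 105, 95, 104, 128, 130, 129, 128, 127] [52, 58, 59, 60, 60, 58, 62, 60, 60, 56, 60, 58, 62, 64, 62, 62]
480 [39, 37, 39, 42, 
[... 156 characters left out ...]
100, 77, 40, 32, 29, 27, 30] [33, 30, 31, 31, 29, 31, 54, 83, 103, 101, 77, 41, 27, 28, 30, 25]
488 [29, 30, 32, 29, 29, 33, 40, 70, 101, 104, 87, 53, 30, 31, 28, 30] [30, 31, 27, 30, 29, 33, 39, 71, 101, 104, 87, 52, 33, 28, 30, 30]
492 [30, 32, 29, 31, 29, 26, 36, 65, 97, 105, 95, 69, 37, 30, 24, 29] [31, 29, 29, 31, 31, 29, 36, 63, 96, 105, 94, 68, 34, 30, 29, 31]
496 [31, 29, 33, 32, 31, 30, 29, 51, 82, 103, 99, 77, 44, 30, 31, 32] [28, 28, 31, 26, 30, 30, 33, 48, 73, 90, 87, 67, 37, 29, 31, 32]
500 [32, 31, 30, 27, 32, 27, 32, 44, 75, 102, 104, 87, 55, 43, 45, 51] [29, 26, 32, 25, 26, 32, 32, 43, 69, 89, 93, 76, 50, 37, 43, 48]
[[473.55284137 204.61131162]] [[457.73420452 203.34715104]]
```

```bash
python3 -c "
from station import ctrl
print(ctrl.sign_off())"
```

```text
the job is handed in; nothing more can be done
None
```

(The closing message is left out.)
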